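Stack the toothed plates on the splined hub and lock them with the keeper

ROBOT

A 6-joint arm with a two-finger parallel gripper is mounted at the origin on a cart in front of the work surface, level with it; the furniture and walls round the work are solid. World frame = base frame: x ahead of the robot, y to its left, z up, the work surface at z = 0. Lengths are in m, angles in rad, forces in N, time in s.
With the tool pointing down it reaches from about 0.35 to 0.975 m from the base axis. Payload 17.4 kg.
Tool frame: the origin (TCP) lies between the finger pads; the fingertips stand 14 mm ahead of it and the grasp point (between the pads) lies 5 mm behind it; y points along the fingers, x is the direction in which the jaws open and shut, and the axes are right-handed (so a half turn about y gives the same grasp; the last joint's range is limited). The gripper opens to 85 mm and grips with 20 to 120 N. Pads are 22 mm wide; open, the fingers measure 114 mm over their backs; the gripper's body (76 mm by 85 mm) begins 54 mm behind the grasp point. The pads swing forward as they close: fully open they stand 13 mm farther back than shut.
Start: joints at [1.169, 0.116, 1.442, -0, 1.584, -0.038], TCP at [0.24, 0.631, 0.245] pointing down, gripper open.
Joint ranges: [-2.83, 2.83], [-0.83, 2.19], [0.07, 2.5], [-1.14, 4.28], [0.01, 3], [-2.97, 2.97]. Speed limits (rad/s): [1.89, 1.89, 2.22, 3.14, 3.14, 3.14].

INTERFACE

Orientations are given as a unit quaternion [w, x, y, z].
In Python, from rig import * gives the robot as it stands.
- The arm moves only by the shell command python3 -m creep 'ROWS'. ROWS is a JSON object of lists of equal length, an entry for each row: "dr": the turn, a rotation vector about the tool's x, y, z in rad, a list of three; "slide": the shift along the tool's x, y, z in mm, a list of three; "hand": the closure, from -1 (fully open) to 1 (shut). A call has 1 to 5 rows; each row is the pose to reach, as a shift and turn from the pose commanded when the call began, along the tool's axes at that moment; what a row does not reach only later rows make up. A row lasts 1/10 s, in which the tool goes at most 50 mm and 8.59 degrees, less where a joint would pass 70% of its speed; a pose out of reach is approached as far as the arm can. A call with a gripper value outside its range is refused whole. The fingers move at their own pace and stop on an object; the grip force is fixed at half the most. Time passes only in rows, so rows that repeat a pose let the fingers close. It gives the time, the measured TCP pose, the force and the opening at its end, in the units of the state.
- sense(): the state, without advancing time (a new reading comes with each control period).
- grab_frame(name): name is "side" or "top" or "wrist"; returns a dict with "color" (420x560x3 uint8, blue, green, red), "fov_y" (degrees; the focal length in pixels is half the picture's height over the tangent of half this angle, whatever the lens; pixels are square), "cx", "cy" (the principal point, pixels), "distortion" ([k1, k2, p1, p2, k3] as OpenCV has them; the pictures are not rectified), "origin" and "attitude" of the camera in the world; the wrist camera has in their place "hand_eye" (4x4, takes a point from camera to tool coordinates, whose origin is the TCP and whose axes are the tool frame's). Camera axes: x right, y up, looking along -z (the intrinsics and any distortion apply to the point x, -y, -z); pixel columns grow to the right and rows downward; lengths in m; the calibration is good to about 2 mm. A picture is of the moment at which its call begins: read the wrist's pose just before it. There is no depth.
- close_job(): hands the job in, once; it reports no verdict.
The state is a dict: "time_s": time; "q": joint angles; "joint_velocities": joint speeds; "joint_efforts": joint torques, N m; "eef_pos": TCP position; "tcp_rot": TCP orientation; "ft_force": force on the tool from outside, world axes, zero at the start; "torque": the same for the moment, N m; "gripper_width": finger opening in m.
Only numpy, scipy, OpenCV 4.12 (cv2) and the standard library are available. Lean on these libraries where they do the work, as an engineer would, in place of code of your own. Each camera call takes 0.05 s, during which the arm holds its last target.

TASK

Assemble the plate pack on the splined hub: first a forked plate with its tab over the slotted anchor block, then the single-tab plate with its tab pointing the opposite way, then the other forked plate again with its tab over the anchor block, each pushed fully down over the splines. Then take the keeper slab from its wooden stand and slide it down through both forks, fully home in the slot of the anchor block. Leave the other things on the bench where they are.

Things in the scene. Friction and masses are not known exactly. Their poses are not given: they have to be found in the camera images.
- fixture: Assembly fixture, fixed to the bench: grey base plate (150 x 90 x 12 mm, x = -53 to +97 mm) with four dark bolt heads, an upright steel splined hub 80 mm high, and at one end a grey anchor block with a slot (34 mm high, x = 42 to 92 mm, 36 mm wide). Origin: on the hub's axis at bench level; x points from the hub to the anchor block, z up.
- shoulder (a point): On the hub's axis, 37 mm above the bench: level of the round shoulder (52 mm wide) on which the first plate rests. Seated undersides: 37 mm (first forked plate), 47 mm (single-tab plate), 57 mm (second forked plate), above the bench.
- hub_top (a point): Top of the hub, 80 mm above the bench. Tapered nose on a 26 mm core; six splines, 7 mm wide, 37 mm over their tips, one along fixture +x and then every 60 degrees, from 68 mm height down to the shoulder, with rounded tops up to 71.5 mm. A plate with its tab along fixture x, either way, drops on with about 1.2 mm play each side.
- slot (a point): Centre of the floor of the anchor block's slot, 67 mm from the hub's axis along fixture x. The slot is open at the top (34 mm above the bench), 33 mm long along fixture x, 11 mm wide; its floor is 12 mm above the bench.
- fork_a: Forked plate, steel, 10 mm thick, flat on the bench: hexagonal ring, 56 mm across flats, bore with six inward teeth; from a corner a tab 36 mm wide reaches 76 mm from the centre, ending in two prongs with a notch 20 mm wide, from 46 mm outward. Origin: ring centre, underside; x out along the tab, z up. Two flats face +y and -y: grip there. 0.16 kg. The other forked plate is identical; either may go first.
- fork_b: Forked plate, steel, 10 mm thick, flat on the bench: hexagonal ring, 56 mm across flats, bore with six inward teeth; from a corner a tab 36 mm wide reaches 76 mm from the centre, ending in two prongs with a notch 20 mm wide, from 46 mm outward. Origin: ring centre, underside; x out along the tab, z up. Two flats face +y and -y: grip there. 0.16 kg. The other forked plate is identical; either may go first.
- fork_a_tip (a point): Outer end of the tab of fork_a, midway between the prongs: 76 mm from the plate's centre along its x.
- fork_b_tip (a point): The same point of fork_b.
- single: Single-tab plate, steel, 10 mm thick, flat on the bench: the same toothed hexagonal ring (56 mm across flats) with one solid tab 24 mm wide with a round end, reaching 76 mm from the centre. Origin: ring centre, underside; x out along the tab, z up; two flats face +y and -y: grip there. 0.16 kg.
- single_tip (a point): Outer end of the solid tab, 76 mm from the plate's centre along its x.
- keeper: Keeper, a steel slab standing upright in the wooden stand, 104 mm high: blade 30 mm (x) by 8 mm (y), its lowest 8 mm narrower (26 x 4.5 mm); head 40 (x) x 14 (y) x 24 mm on top. Origin: centre of its underside, z up; the same after a half turn. Pull it straight up. Its x must lie along fixture x to enter the slot, 1.5 mm play each side. 0.15 kg.
- keeper_head (a point): Middle of the keeper's head, 92 mm above its underside; grip it here across its 14 mm thickness (y).
- stand: Light wooden stand, 66 x 60 x 36 mm high, fixed to the bench; the keeper starts in its 34 x 13 mm slot with its underside 10 mm above the bench (26 mm deep). Origin: centre of its underside; x along the slot.
- jar: Bystander: lidded jar, 69 mm wide, 97 mm high, upright. Origin at its underside.
- bearing: Bystander: ball bearing 72 mm wide, 17 mm high, lying flat. Origin at its underside.
- pliers: Bystander: combination pliers, 170 mm long, lying flat.
Not all that is in view belongs to the job. Leave any green look-alike of the fork_b alone.

How it is judged:
On the way, in this order (a step that is already met when the one before it is completed fails the run):
1. a forked plate is seated on the hub's shoulder with its tab over the anchor block (((z of fork_a in the frame of fixture between 0.034 and 0.04 m and horizontal distance between fork_a and fixture below 0.006 m and x of fork_a_tip in the frame of fixture above 0.06 m and y of fork_a_tip in the frame of fixture between -0.012 and 0.012 m and angle between fork_a's own z axis and vertical below 0.07 rad) or (z of fork_b in the frame of fixture between 0.034 and 0.04 m and horizontal distance between fork_b and fixture below 0.006 m and x of fork_b_tip in the frame of fixture above 0.06 m and y of fork_b_tip in the frame of fixture between -0.012 and 0.012 m and angle between fork_b's own z axis and vertical below 0.07 rad))), for 0.2 s.
2. the single-tab plate is seated on it with its tab pointing away from the anchor block (((z of fork_a in the frame of fixture between 0.034 and 0.04 m and horizontal distance between fork_a and fixture below 0.006 m and x of fork_a_tip in the frame of fixture above 0.06 m and y of fork_a_tip in the frame of fixture between -0.012 and 0.012 m and angle between fork_a's own z axis and vertical below 0.07 rad) or (z of fork_b in the frame of fixture between 0.034 and 0.04 m and horizontal distance between fork_b and fixture below 0.006 m and x of fork_b_tip in the frame of fixture above 0.06 m and y of fork_b_tip in the frame of fixture between -0.012 and 0.012 m and angle between fork_b's own z axis and vertical below 0.07 rad)) and z of single in the frame of fixture between 0.044 and 0.05 m and horizontal distance between single and fixture below 0.006 m and x of single_tip in the frame of fixture below -0.06 m and y of single_tip in the frame of fixture between -0.012 and 0.012 m and angle between single's own z axis and vertical below 0.07 rad), for 0.2 s.
3. the other forked plate is seated on top with its tab over the anchor block (all of step 2 and ((z of fork_a in the frame of fixture between 0.054 and 0.06 m and horizontal distance between fork_a and fixture below 0.006 m and x of fork_a_tip in the frame of fixture above 0.06 m and y of fork_a_tip in the frame of fixture between -0.012 and 0.012 m and angle between fork_a's own z axis and vertical below 0.07 rad) or (z of fork_b in the frame of fixture between 0.054 and 0.06 m and horizontal distance between fork_b and fixture below 0.006 m and x of fork_b_tip in the frame of fixture above 0.06 m and y of fork_b_tip in the frame of fixture between -0.012 and 0.012 m and angle between fork_b's own z axis and vertical below 0.07 rad))), for 0.2 s.
4. the keeper stands fully home in the slot of the anchor block, through both forks (z of keeper in the frame of fixture between 0.009 and 0.015 m and horizontal distance between keeper and slot below 0.005 m and angle between keeper's own z axis and vertical below 0.08 rad), for 0.2 s.
At the end, for the whole second after the job is handed in: On the hub from below: fork (underside 37 mm high), single (47), fork (57), each +-3 mm, axis within 6 mm, tilt under 0.07; fork tips over 60 mm out on the anchor side, single opposite, within 12 mm of its x axis. Keeper foot 9-15 mm high, within 5 mm of slot, tilt under 0.08. Under 0.02 m/s (all of step 3 and all of step 4 and linear speed of each of fork_a, fork_b, single, keeper below 0.02 m/s); the robot touches nothing.
It fails at once if the jar is pushed more than 30 mm from its place (distance of jar from where it was at the start of the episode above 0.03 m).
It fails at once if the bearing is pushed more than 30 mm from its place (distance of bearing from where it was at the start of the episode above 0.03 m).
It fails at once if the pliers is pushed more than 30 mm from its place (distance of pliers from where it was at the start of the episode above 0.03 m).
It also fails if it takes over 72 s, if anything falls off the work surface, if the arm or the gripper's body presses on something with over 40 N, if the wrist force passes 120 N, or if a joint passes its speed limit or range.

## Working session

There is one attempt and no reset: what is moved stays moved. The work goes in short steps, Python scripts to look and compute and a shell command to move; the robot and the scene stay as the last step left them, time stands still between calls to the robot, and variables do not carry over. Pictures are saved under pics/ and viewed, and the job is handed in when it is done.

```bash
ls; mkdir -p pics; python3 - <<'E'
from rig import *
import cv2
s=sense();print(s)
for n in ["side","top","wrist"]:
    f=grab_frame(n);cv2.imwrite(f"pics/{n}0.png",f["color"]);print(n,{k:v for k,v in f.items() if k!="color"})
E
```

```text
pics
{'time_s': 0.0, 'q': array([ 1.16918382e+00,  1.16460433e-01,  1.44227880e+00, -1.88701036e-06,
        1.58402402e+00, -3.78091195e-02]), 'joint_velocities': array([-4.89840777e-04,  4.62075774e-04,  3.20095236e-04, -6.15941015e-04,
       -9.13533510e-05, -1.18252470e-03]), 'joint_efforts': array([-7.01045465e-04, -7.31946802e+01, -6.32521176e+01, -1.12506157e-04,
        6.26257257e-03,  4.96898804e-05]), 'eef_pos': array([0.24012693, 0.6306422 , 0.244571  ]), 'tcp_rot': array([-0.58197834,  0.58242314,  0.4009515 , -0.40164958]), 'ft_force': array([-0.05060645,  0.10919731,  0.36907026]), 'torque': array([ 0.01154939, -0.04599838,  0.01720128]), 'gripper_width': 0.08528802146747023}
side {'fov_y': 50.97704923115947, 'cx': 279.800838235128, 'cy': 207.50676719788257, 'distortion': array([-0.12390686,  0.        ,  0.        ,  0.        ,  0.        ]), 'origin': array([-0.77556968,  0.13465   ,  1.16468554]), 'attitude': array([-0.57614745, -0.27501259,  0.33323553,  0.69381285])}
top {'fov_y': 54.51639675649368, 'cx': 280.67770925389004, 'cy': 206.92205134209146, 'distortion': array([-0.03982456,  0.        ,  0.        ,  0.        ,  0.        ]), 'origin': array([ 0.24571103, -0.13822681,  1.36025971]), 'attitude': array([ 0.71988134,  0.08523979, -0.08238501, -0.68389893])}
wrist {'fov_y': 59.30625851843404, 'cx': 290.3997522606311, 'cy': 207.2522186377597, 'distortion': array([0.02619129, 0.        , 0.        , 0.        , 0.        ]), 'hand_eye': array([[ 9.99999306e-01, -1.03875977e-03,  5.55021915e-04,
        -3.56068304e-04],
       [ 8.12460568e-04,  2.67269682e-01, -9.63621428e-01,
        -1.28660689e-01],
       [ 8.52630648e-04,  9.63621211e-01,  2.67270340e-01,
         6.87836005e-02],
       [ 0.00000000e+00,  0.00000000e+00,  0.00000000e+00,
         1.00000000e+00]])}
```

View pics/side0.png

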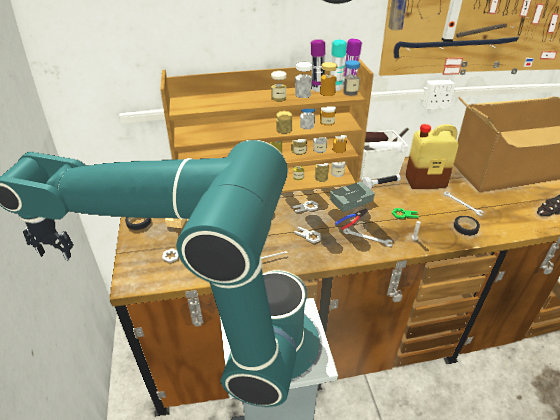

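View pics/top0.png

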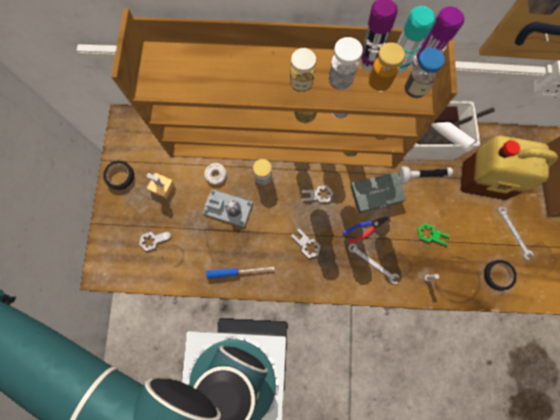

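View pics/wrist0.png

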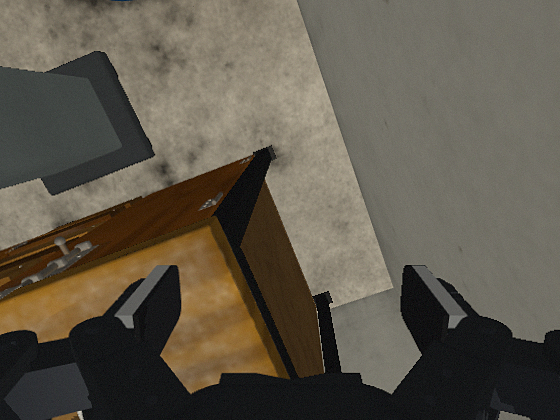

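```bash
python3 - <<'E'
import cv2
i=cv2.imread("pics/top0.png")
cv2.imwrite("pics/topA.png",cv2.resize(i[150:290,95:295],None,fx=4,fy=4,interpolation=cv2.INTER_CUBIC))
cv2.imwrite("pics/topB.png",cv2.resize(i[160:290,280:460],None,fx=4,fy=4,interpolation=cv2.INTER_CUBIC))
E
```

```text
(no output)
```

View pics/topA.png

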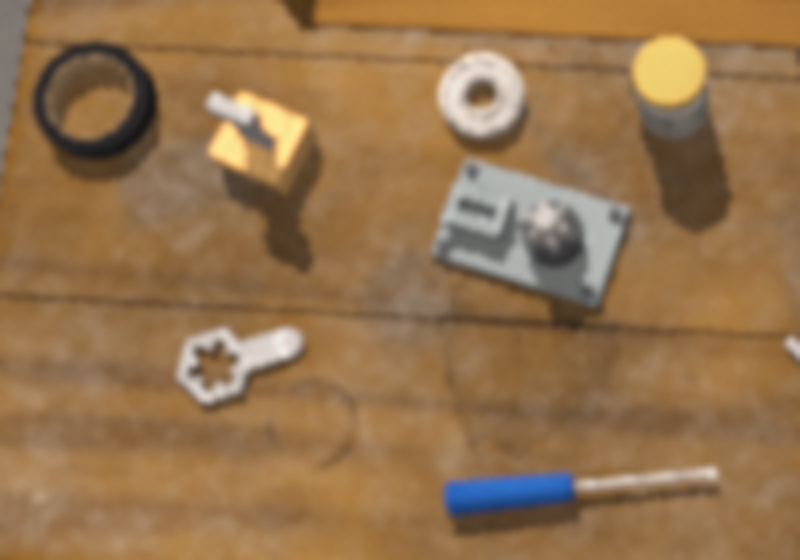

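View pics/topB.png

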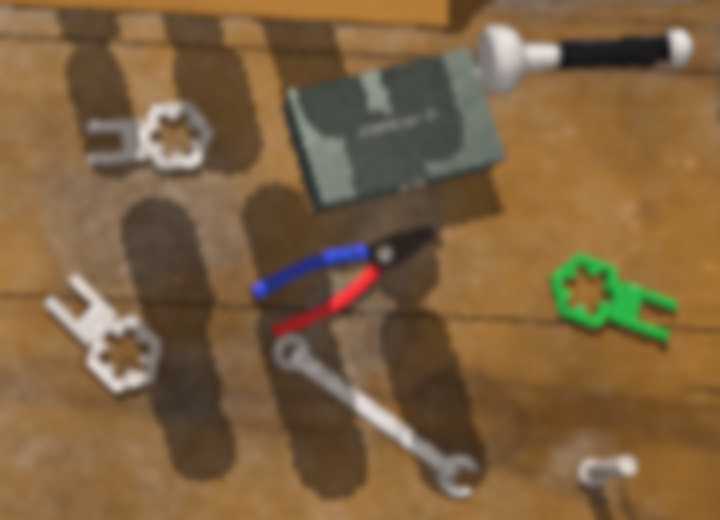

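```bash
cat > h.py <<'E'
from rig import *
import cv2, numpy as np
from scipy.spatial.transform import Rotation as R
def rot(q): return R.from_quat([q[1],q[2],q[3],q[0]]).as_matrix()
META={}
def K(f):
    fl=210/np.tan(np.radians(f["fov_y"]/2)); return np.array([[fl,0,f["cx"]],[0,fl,f["cy"]],[0,0,1]])
def campose(f,s=None):
    if "hand_eye" in f:
        T=np.eye(4);T[:3,:3]=rot(s["tcp_rot"]);T[:3,3]=s["eef_pos"];M=T@f["hand_eye"];return M[:3,:3],M[:3,3]
    return rot(f["attitude"]),np.array(f["origin"])
def p2w(f,px,z,s=None):
    A,o=campose(f,s);p=cv2.undistortPoints(np.array(px,float).reshape(-1,1,2),K(f),np.array(f["distortion"])).reshape(-1,2)
    d=np.c_[p[:,0],-p[:,1],-np.ones(len(p))]@A.T
    return o+d*((np.broadcast_to(z,len(p))-o[2])/d[:,2])[:,None]
def w2p(f,P,s=None):
    A,o=campose(f,s);c=(np.atleast_2d(P)-o)@A; c=c*[1,-1,-1]
    return cv2.projectPoints(c,np.zeros(3),np.zeros(3),K(f),np.array(f["distortion"]))[0].reshape(-1,2)
def snap(n,name):
    s=sense();f=grab_frame(n);cv2.imwrite(f"pics/{name}.png",f["color"])
    import pickle;pickle.dump((f,s),open(f"pics/{name}.pkl","wb"));return f,s
def load(name):
    import pickle;return pickle.load(open(f"pics/{name}.pkl","rb"))
def to(pos,jaw,s=None):
    """slide (mm) & dr for TCP at pos, tool y down, jaw x axis along +-angle jaw (rad, world), nearest"""
    s=s or sense();T=rot(s["tcp_rot"]);y=np.array([0,0,-1.])
    best=None
    for a in (jaw,jaw+np.pi):
        x=np.array([np.cos(a),np.sin(a),0]);G=np.c_[x,y,np.cross(x,y)]
        r=R.from_matrix(T.T@G).as_rotvec()
        if best is None or np.linalg.norm(r)<np.linalg.norm(best):best=r
        print("opt dr",np.round(r,4),"deg",np.degrees(np.linalg.norm(r)).round(1))
    print("slide mm",np.round(T.T@(np.array(pos)-s["eef_pos"])*1000,1),"dr",np.round(best,4))
E
python3 - <<'E'
from h import *
f=grab_frame("top")
A=lambda x,y:(95+(x+.5)/4-.5,150+(y+.5)/4-.5); B=lambda x,y:(280+(x+.5)/4-.5,160+(y+.5)/4-.5)
def pr(n,px,z): print(n,p2w(f,[px],z)[0].round(4))
pr("single c",A(212,366),.01);pr("single tip",A(303,340),.01)
pr("forkA c",B(174,136),.01);pr("tipA",B(87,142),.01)
pr("forkB c",B(122,352),.01);pr("tipB",B(60,288),.01)
# base plate corners z=12
for p in [(465,160),(630,208),(598,306),(433,258)]: pr("corner",A(*p),.012)
pr("hubtop",A(548,222),.08);pr("slot",A(478,209),.034)
pr("keeper head top",A(231,107),.114); 
for p in [(247,92),(313,132),(275,187),(208,150)]: pr("stand",A(*p),.036)
pr("jar",A(670,70),.097);pr("bearing",A(482,95),.017)
print(rot(sense()["tcp_rot"]).round(3))
E
```

```text
single c [0.4317 0.3153 0.01  ]
single tip [0.4577 0.2412 0.01  ]
forkA c [ 0.627  -0.2676  0.01  ]
tipA [ 0.6178 -0.1931  0.01  ]
forkB c [ 0.4382 -0.2293  0.01  ]
tipB [ 0.4896 -0.1754  0.01  ]
corner [0.6208 0.1188 0.012 ]
corner [ 0.5856 -0.026   0.012 ]
corner [ 0.4993 -0.0048  0.012 ]
corner [0.5333 0.138  0.012 ]
hubtop [0.5533 0.0338 0.08  ]
slot [0.5726 0.0997 0.034 ]
keeper head top [0.627  0.2918 0.114 ]
stand [0.665  0.3067 0.036 ]
stand [0.6322 0.2458 0.036 ]
stand [0.5824 0.2725 0.036 ]
stand [0.6118 0.3336 0.036 ]
jar [ 0.6819 -0.0578  0.097 ]
bearing [0.6785 0.1085 0.017 ]
[[ 0.356 -0.    -0.935]
 [ 0.935 -0.001  0.356]
 [-0.001 -1.     0.   ]]
```

```bash
python3 - <<'E'
from h import *
import numpy as np
to([.5546,.0351,.25],np.radians(76.4-90))
E
```

```text
opt dr [ 5.0000e-04  1.4443e+00 -6.0000e-04] deg 82.8
opt dr [-6.0000e-04 -1.6973e+00 -5.0000e-04] deg 97.2
slide mm [-444.8   -4.9 -505.8] dr [ 5.0000e-04  1.4443e+00 -6.0000e-04]
```

```bash
python3 -m creep '{"dr":[[0,0.1,0],[0,0.2,0],[0,0.3,0],[0,0.4,0],[0,0.5,0]],"slide":[[-33,0,-37],[-66,0,-74],[-99,0,-111],[-132,0,-148],[-165,0,-185]],"hand":[-1,-1,-1,-1,-1]}'; python3 - <<'E'
from h import *
to([.5546,.0351,.25],np.radians(76.4-90))
E
```

```text
time_s: 0.7
eef_pos: [0.3548, 0.409, 0.2452]
tcp_rot: [-0.664, 0.664, 0.244, -0.244]
ft_force: [1.1, 0.3, 0.5]
gripper_width: 0.0854
opt dr [0.000e+00 9.406e-01 1.000e-04] deg 53.9
opt dr [ 1.000e-04 -2.201e+00 -0.000e+00] deg 126.1
slide mm [ -89.4   -4.8 -414.4] dr [0.000e+00 9.406e-01 1.000e-04]
```

```bash
python3 -m creep '{"dr":[[0,0.11,0],[0,0.22,0],[0,0.33,0],[0,0.44,0],[0,0.55,0]],"slide":[[-10,0,-46],[-20,0,-92],[-30,0,-138],[-40,0,-184],[-50,0,-230]],"hand":[-1,-1,-1,-1,-1]}'; python3 - <<'E'
from h import *
to([.5546,.0351,.25],np.radians(76.4-90))
E
```

```text
time_s: 1.2
eef_pos: [0.4662, 0.2016, 0.2454]
tcp_rot: [0.705, -0.705, -0.054, 0.054]
ft_force: [0.4, 0.9, 0.1]
gripper_width: 0.0856
opt dr [-2.000e-04  3.899e-01  4.000e-04] deg 22.3
opt dr [ 6.0000e-04 -2.7517e+00  3.0000e-04] deg 157.7
slide mm [  62.1   -4.6 -178. ] dr [-2.000e-04  3.899e-01  4.000e-04]
```

```bash
python3 -m creep '{"dr":[[0,0.1,0],[0,0.2,0],[0,0.3,0],[0,0.39,0],[0,0.39,0]],"slide":[[15,0,-45],[31,-2,-90],[47,-4,-135],[62,-5,-178],[62,-5,-178]],"hand":[-1,-1,-1,-1,-1]}'; python3 - <<'E'
from h import *
f,s=snap("wrist","w1");print(s["eef_pos"],rot(s["tcp_rot"]).round(4))
E
```

```text
time_s: 1.7
eef_pos: [0.5563, 0.0333, 0.2498]
tcp_rot: [-0.702, 0.702, -0.085, 0.085]
ft_force: [-1.0, 0.3, -0.0]
gripper_width: 0.0855
[0.5562693  0.03327149 0.2498277 ] [[ 9.712e-01 -5.000e-04  2.381e-01]
 [-2.381e-01 -9.000e-04  9.712e-01]
 [-3.000e-04 -1.000e+00 -1.000e-03]]
```

View pics/w1.png

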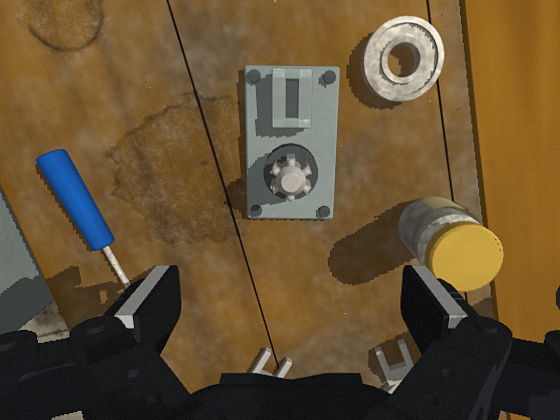

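```bash
python3 - <<'E'
from h import *
i=cv2.imread("pics/w1.png");cv2.imwrite("pics/w1c.png",cv2.resize(i[60:225,235:350],None,fx=3.6,fy=3.6,interpolation=cv2.INTER_CUBIC))
E
```

```text
(no output)
```

View pics/w1c.png

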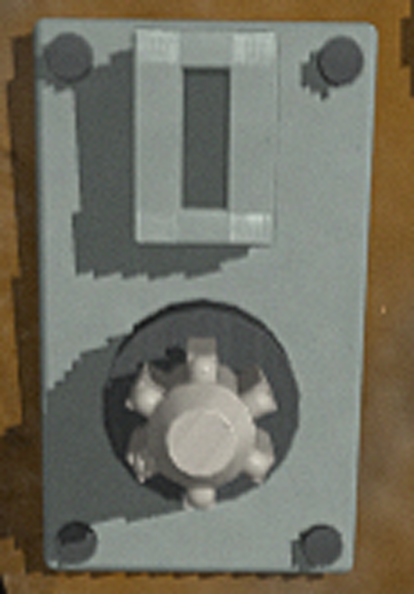

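```bash
python3 - <<'E'
from h import *
f,s=load("w1")
c=lambda l:[(235+(x+.5)/3.6-.5,60+(y+.5)/3.6-.5) for x,y in l]
P=p2w(f,c([(38,20),(376,25),(354,570),(45,569)]),.012,s);print(P.round(4))
m=(P[0]+P[1])/2-(P[2]+P[3])/2;print("len",np.linalg.norm(m),"wid",np.linalg.norm(P[0]-P[1]),np.linalg.norm(P[2]-P[3]),"yaw",np.degrees(np.arctan2(m[1],m[0])))
a=P[0]-P[3];b=P[1]-P[2];print(np.degrees(np.arctan2([a[1],b[1]],[a[0],b[0]])))
e=m/np.linalg.norm(m);print("hub from plate",P.mean(0)-.022*e)
S=p2w(f,c([(184,69),(228,70),(226,209),(183,208)]),.034,s);print("slot",S.mean(0),"hub from slot",S.mean(0)-.067*e)
m2=S[0]+S[1]-S[2]-S[3];print("slotyaw",np.degrees(np.arctan2(m2[1],m2[0])),np.linalg.norm(m2)/2)
B=p2w(f,c([(135,30),(275,34),(271,242),(135,241)]),.034,s);print("block",B.mean(0),"hub",B.mean(0)-.067*e)
m2=B[0]+B[1]-B[2]-B[3];print(np.degrees(np.arctan2(m2[1],m2[0])),np.linalg.norm(m2)/2)
print("hubtop",p2w(f,c([(202,442)]),.08,s),"sh",p2w(f,c([(202,406)]),.037,s))
E
```

```text
[[ 5.385e-01  1.426e-01  1.200e-02]
 [ 6.229e-01  1.208e-01  1.200e-02]
 [ 5.870e-01 -2.200e-02  1.200e-02]
 [ 5.004e-01 -6.000e-04  1.200e-02]]
len 0.14766230079540382 wid 0.08714486056060922 0.08921708949564923 yaw 75.50084365977725
[75.10103238 75.90326022]
hub from plate [0.55670698 0.03890564 0.012     ]
slot [0.57329406 0.10346597 0.034     ] hub from slot [0.55651955 0.03859983 0.034     ]
slotyaw 75.68019616896606 0.03295610733675349
block [0.57304527 0.10375445 0.034     ] hub [0.55627077 0.03888832 0.034     ]
75.73336432800747 0.04962991750207166
hubtop [[0.55667326 0.0387821  0.08      ]] sh [[0.55681798 0.03933987 0.037     ]]
```

```bash
python3 - <<'E'
from h import *
to([.439,-.227,.16],np.radians(46.4-90))
E
```

```text
opt dr [ 5.000e-04  5.242e-01 -7.000e-04] deg 30.0
opt dr [-1.0000e-03 -2.6174e+00 -7.0000e-04] deg 150.0
slide mm [ -51.6   89.9 -282.2] dr [ 5.000e-04  5.242e-01 -7.000e-04]
```

```bash
python3 -m creep '{"dr":[[0,0.08,0],[0,0.16,0],[0,0.24,0],[0,0.32,0],[0,0.4,0]],"slide":[[-8,10,-46],[-16,22,-91],[-24,36,-136],[-33,50,-181],[-41,64,-225]],"hand":[-1,-1,-1,-1,-1]}'
python3 - <<'E'
from h import *
to([.439,-.227,.16],np.radians(46.4-90))
E
```

```text
time_s: 2.25
eef_pos: [0.4619, -0.1724, 0.186]
tcp_rot: [0.672, -0.672, 0.22, -0.221]
ft_force: [1.7, 0.4, 0.6]
gripper_width: 0.0852
opt dr [-0.0004  0.1271  0.0005] deg 7.3
opt dr [ 8.0000e-04 -3.0145e+00  6.0000e-04] deg 172.7
slide mm [ 13.9  25.9 -57.6] dr [-0.0004  0.1271  0.0005]
```

```bash
python3 -m creep '{"dr":[[0,0.08,0],[0,0.127,0],[0,0.127,0]],"slide":[[9,15,-35],[14,26,-58],[14,26,-58]],"hand":[-1,-1,-1]}'; python3 - <<'E'
from h import *
f,s=snap("wrist","w2");print(s["eef_pos"],rot(s["tcp_rot"]).round(4))
E
```

```text
time_s: 2.55
eef_pos: [0.4385, -0.2279, 0.1587]
tcp_rot: [0.656, -0.656, 0.264, -0.262]
ft_force: [0.2, 0.1, 0.2]
gripper_width: 0.0855
[ 0.43851954 -0.22790565  0.1586812 ] [[ 7.232e-01 -2.000e-03  6.907e-01]
 [-6.907e-01  9.000e-04  7.232e-01]
 [-2.000e-03 -1.000e+00 -7.000e-04]]
```

View pics/w2.png

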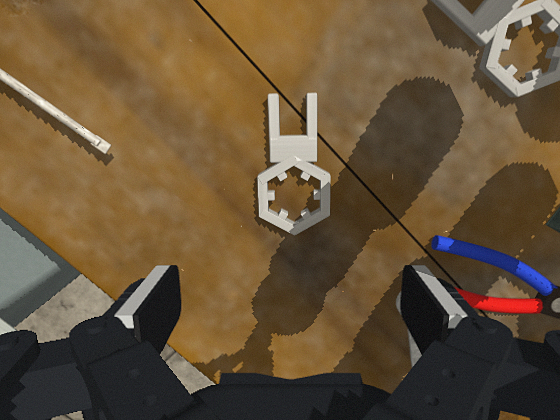

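```bash
python3 - <<'E'
from h import *
i=cv2.imread("pics/w2.png");cv2.imwrite("pics/w2c.png",cv2.resize(i[85:240,245:345],None,fx=3.8,fy=3.8,interpolation=cv2.INTER_CUBIC))
E
```

```text
(no output)
```

View pics/w2c.png

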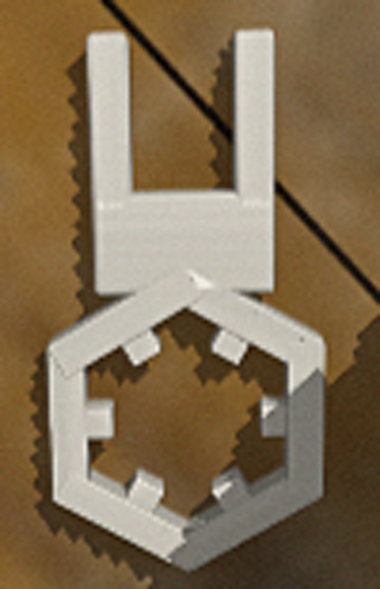

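```bash
cat >> h.py <<'E'
def fork(name,x0,y0,sc,hexc,tips,z):
    f,s=load(name);c=lambda l:[(x0+(x+.5)/sc-.5,y0+(y+.5)/sc-.5) for x,y in l]
    H=p2w(f,c(hexc),z,s);C=H.mean(0);T=p2w(f,c(tips),z,s).mean(0);d=T-C
    print("flat len",np.linalg.norm(H[0]-H[1]),np.linalg.norm(H[2]-H[3]),"across",np.linalg.norm(H[0]-H[2]),np.linalg.norm(H[1]-H[3]),"reach",np.linalg.norm(d))
    ys=[np.degrees(np.arctan2(v[1],v[0])) for v in (d,H[0]-H[1],H[2]-H[3])]
    print("C",C.round(4),"yaws tip,flats",np.round(ys,2));return C,ys
E
python3 - <<'E'
from h import *
fork("w2",245,85,3.8,[(50,350),(55,498),(325,350),(324,492)],[(88,33),(274,31)],.01)
f,s=load("w2");c=lambda l:[(245+(x+.5)/3.8-.5,85+(y+.5)/3.8-.5) for x,y in l]
print(p2w(f,c([(190,272),(188,570)]),.01,s))
E
```

```text
flat len 0.031046047472362094 0.02974226448002878 across 0.055184212777578893 0.055570528011600416 reach 0.07602737459818211
C [ 0.4389 -0.2302  0.01  ] yaws tip,flats [47.59 46.9  47.64]
[[ 0.46034118 -0.20807148  0.01      ]
 [ 0.41707497 -0.25312186  0.01      ]]
```

```bash
python3 - <<'E'
from h import *
to([.4388,-.2304,.013],np.radians(47.4-90))
E
```

```text
opt dr [ 0.     -0.0168 -0.0012] deg 1.0
opt dr [1.8000e-03 3.1248e+00 0.0000e+00] deg 179.0
slide mm [  2.1 146.7  -2.9] dr [ 0.     -0.0168 -0.0012]
```

```bash
python3 -m creep '{"dr":[[0,-0.017,0],[0,-0.017,0],[0,-0.017,0],[0,-0.017,0],[0,-0.017,0]],"slide":[[2,35,-3],[2,80,-3],[2,120,-3],[2,140,-3],[2,140,-3]],"hand":[-1,-1,-1,-1,-1]}'
python3 - <<'E'
from h import *
print(sense()["ft_force"])
to([.4388,-.2304,.012],np.radians(47.4-90))
E
```

```text
time_s: 3.1
eef_pos: [0.4387, -0.2286, 0.018]
tcp_rot: [0.66, -0.659, 0.257, -0.254]
ft_force: [0.1, -0.6, -0.3]
gripper_width: 0.0852
[ 0.10368545 -0.55088678 -0.27652007]
opt dr [ 0.0006  0.0033 -0.0041] deg 0.3
opt dr [-6.4000e-03 -3.1383e+00 -9.0000e-04] deg 179.8
slide mm [ 1.3  6.  -1.2] dr [ 0.0006  0.0033 -0.0041]
```

```bash
python3 -m creep '{"dr":[[0,0.003,-0.004],[0,0.003,-0.004],[0,0.003,-0.004],[0,0.003,-0.004],[0,0.003,-0.004]],"slide":[[1,3,-1],[1,6,-1],[1,6,-1],[1,6,-1],[1,6,-1]],"hand":[-1,-1,0.2,0.4,0.4]}'
python3 - <<'E'
from h import *
print(sense()["ft_force"])
to([.4388,-.2304,.012],np.radians(47.4-90))
snap("wrist","w3")
E
```

```text
time_s: 3.6
eef_pos: [0.4399, -0.2324, 0.0156]
tcp_rot: [-0.658, 0.659, -0.256, 0.259]
ft_force: [-1.3, 1.9, 8.3]
gripper_width: 0.0535
[-1.32086563  1.87690371  8.25572695]
opt dr [-0.0004 -0.0024  0.0054] deg 0.3
opt dr [-8.4000e-03  3.1392e+00 -6.0000e-04] deg 179.9
slide mm [-2.2  3.6  0.7] dr [-0.0004 -0.0024  0.0054]
```

View pics/w3.png

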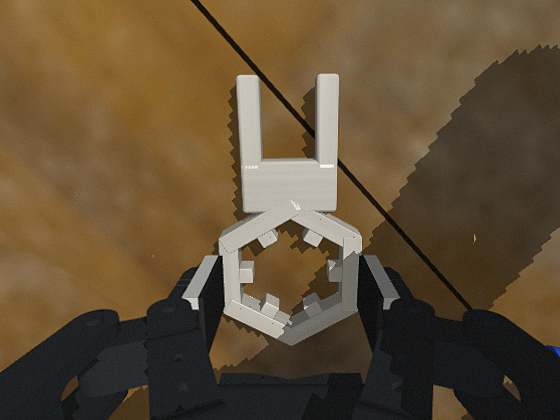

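```bash
python3 -m creep '{"dr":[[0,0,0],[0,0,0.0],[0,0,0.0],[0,0,0.0],[0,0,0]],"slide":[[0,0,0],[0,-20,0],[0,-60,0],[0,-100,0],[0,-100,0]],"hand":[0.6,0.6,0.6,0.6,0.6]}'
python3 - <<'E'
from h import *
s=sense();print(s["ft_force"],s["torque"],rot(s["tcp_rot"]).round(4))
snap("wrist","w4")
i=cv2.imread("pics/w4.png");cv2.imwrite("pics/w4c.png",cv2.resize(i[60:360,200:380],None,fx=2,fy=2,interpolation=cv2.INTER_CUBIC))
E
```

```text
time_s: 4.15
eef_pos: [0.4409, -0.233, 0.1202]
tcp_rot: [-0.657, 0.659, -0.254, 0.262]
ft_force: [-0.0, 0.0, -1.5]
gripper_width: 0.0535
[-0.00607506  0.03054254 -1.54716632] [-0.07464995 -0.00575238  0.02344008] [[ 0.7343  0.0099  0.6788]
 [-0.6788 -0.0068  0.7343]
 [ 0.0119 -0.9999  0.0017]]
```

View pics/w4c.png

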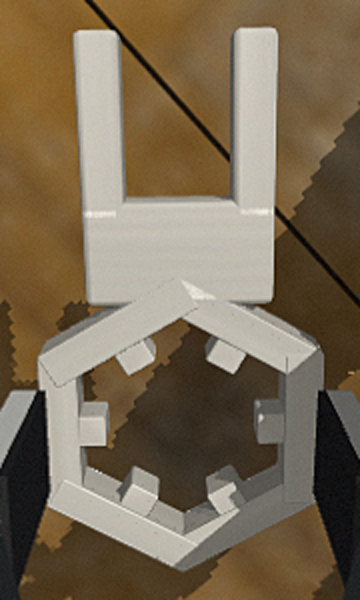

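```bash
cat >> h.py <<'E'
def pnp(name,px,obj,verbose=True):
    """plate pose in tool frame via wrist image; px full-image pixels, obj mm plate coords"""
    f,s=load(name)
    ok,rv,tv=cv2.solvePnP(np.array(obj,float)/1000,np.array(px,float),K(f),np.array(f["distortion"]),flags=cv2.SOLVEPNP_ITERATIVE)
    pr=cv2.projectPoints(np.array(obj,float)/1000,rv,tv,K(f),np.array(f["distortion"]))[0].reshape(-1,2)
    M=np.eye(4);M[:3,:3]=np.diag([1,-1,-1])@cv2.Rodrigues(rv)[0];M[:3,3]=np.array([1,-1,-1])*tv.ravel()
    T=f["hand_eye"]@M
    W=np.eye(4);W[:3,:3]=rot(s["tcp_rot"]);W[:3,3]=s["eef_pos"];G=W@T
    print("resid",np.round(pr-np.array(px),1).tolist());print("origin tool mm",(T[:3,3]*1000).round(2),"x in tool",T[:3,0].round(4),"z in tool",T[:3,2].round(4))
    print("origin world",G[:3,3].round(4),"yaw",np.degrees(np.arctan2(G[1,0],G[0,0])).round(2),"z world",G[:3,2].round(4));return T,G
E
python3 - <<'E'
from h import *
o=[(16.17,28,10),(-16.17,28,10),(16.17,-28,10),(-16.17,-28,10),(-32.33,0,10),(76,18,10),(76,-18,10),(46,10,10),(46,-10,10),(76,10,10),(76,-10,10)]
p=[(40,352),(50,507),(322,350),(312,502),(180,568),(75,31),(278,30),(125,200),(232,200),(118,32),(236,30)]
p=[(200+(x+.5)/2-.5,60+(y+.5)/2-.5) for x,y in p]
pnp("w4",p,o)
E
```

```text
resid [[-1.2, 1.0], [-2.1, -2.2], [-0.1, 0.4], [2.0, -1.4], [0.9, 0.9], [0.1, 0.3], [0.3, 0.1], [0.1, 0.7], [-0.0, 0.2], [1.3, -0.3], [-1.2, 0.3]]
origin tool mm [-1.05 18.02  0.63] x in tool [-0.0087  0.0274  0.9996] z in tool [ 0.0112 -0.9996  0.0275]
origin world [ 0.4408 -0.232   0.1022] yaw 47.73 z world [0.017  0.0194 0.9997]
```

```bash
python3 - <<'E'
from h import *
to([.5575,.0379,.135],np.radians(75.4-90))
E
```

```text
opt dr [ 0.0011 -0.4912  0.0089] deg 28.2
opt dr [-1.2000e-02  2.6503e+00  1.5000e-03] deg 151.9
slide mm [-97.2 -18.4 278.3] dr [ 0.0011 -0.4912  0.0089]
```

```bash
python3 -m creep '{"dr":[[0,-0.06,0],[0,-0.14,0],[0,-0.22,0],[0,-0.30,0],[0,-0.38,0]],"slide":[[-10,-10,30],[-25,-18,74],[-41,-18,118],[-57,-18,162],[-73,-18,208]],"hand":[0.6,0.6,0.6,0.6,0.6]}'
python3 - <<'E'
from h import *
to([.5575,.0379,.135],np.radians(75.4-90))
E
```

```text
time_s: 4.7
eef_pos: [0.5265, -0.0277, 0.1307]
tcp_rot: [-0.695, 0.696, -0.127, 0.128]
ft_force: [0.4, -1.2, -1.5]
gripper_width: 0.0536
opt dr [ 0.002  -0.1082  0.0024] deg 6.2
opt dr [-0.0037  3.0334  0.0031] deg 173.8
slide mm [ 5.7 -4.4 72.3] dr [ 0.002  -0.1082  0.0024]
```

```bash
python3 -m creep '{"dr":[[0,-0.06,0],[0,-0.108,0.0],[0,-0.108,0],[0,-0.108,0]],"slide":[[4,-3,40],[6,-4,72],[6,-4,72],[6,-4,72]],"hand":[0.6,0.6,0.6,0.6]}'
python3 - <<'E'
from h import *
s=sense();print(s["ft_force"],s["torque"],rot(s["tcp_rot"]).round(4))
snap("wrist","w5")
to([.5575,.0379,.135],np.radians(75.4-90))
i=cv2.imread("pics/w5.png");cv2.imwrite("pics/w5c.png",cv2.resize(i[40:360,200:380],None,fx=1.85,fy=1.85,interpolation=cv2.INTER_CUBIC))
E
```

```text
time_s: 5.1
eef_pos: [0.5575, 0.036, 0.1344]
tcp_rot: [-0.7, 0.702, -0.09, 0.091]
ft_force: [1.4, -1.9, -1.8]
gripper_width: 0.0537
[ 1.37940317 -1.87976202 -1.79021425] [-0.05496741  0.0132357   0.06099871] [[ 9.671e-01  7.000e-04  2.543e-01]
 [-2.543e-01 -3.000e-03  9.671e-01]
 [ 1.500e-03 -1.000e+00 -2.700e-03]]
opt dr [ 0.0026 -0.0034  0.0018] deg 0.3
opt dr [-2.8000e-03  3.1382e+00  4.1000e-03] deg 179.8
slide mm [-0.5 -0.3  2.5] dr [ 0.0026 -0.0034  0.0018]
```

View pics/w5c.png

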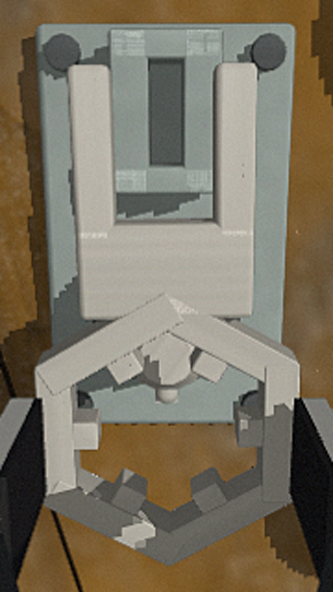

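```bash
python3 - <<'E'
from h import *
i=cv2.imread("pics/w5.png");cv2.imwrite("pics/w5d.png",cv2.resize(i[45:220,210:370],None,fx=5,fy=5,interpolation=cv2.INTER_CUBIC)[:600]);cv2.imwrite("pics/w5e.png",cv2.resize(i[195:355,210:370],None,fx=3.75,fy=3.75,interpolation=cv2.INTER_CUBIC))
E
```

```text
(no output)
```

View pics/w5d.png

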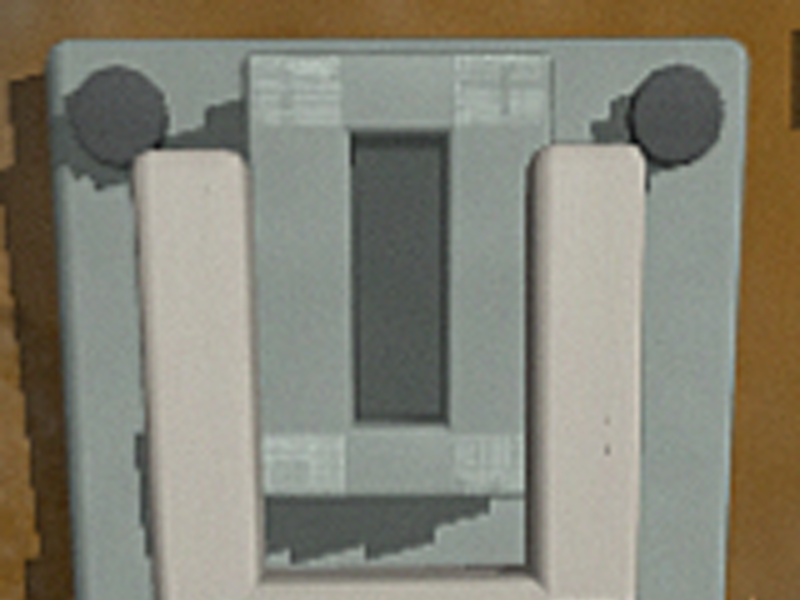

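View pics/w5e.png

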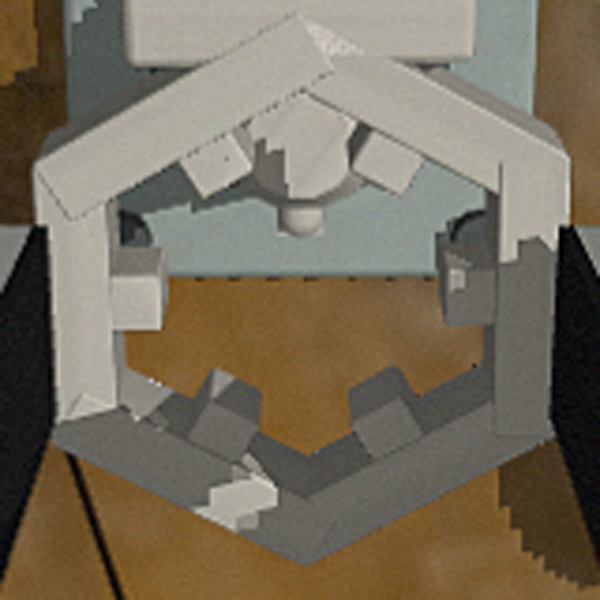

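```bash
python3 - <<'E'
from h import *
o=[(16.17,28,10),(-16.17,28,10),(16.17,-28,10),(-16.17,-28,10),(-32.33,0,10)]
e=lambda l:[(210+(x+.5)/3.75-.5,195+(y+.5)/3.75-.5) for x,y in l]
d=lambda l:[(210+(x+.5)/5-.5,45+(y+.5)/5-.5) for x,y in l]
p=e([(37,165),(52,432),(570,165),(552,432),(305,563)])
o2=[(76,18,10),(76,-18,10),(46,10,10),(46,-10,10),(76,10,10),(76,-10,10)]
p2=d([(135,151),(645,147),(262,580),(537,578),(247,152),(534,147)])
T,G=pnp("w5",p+p2,o+o2)
f,s=load("w5");ex=R.from_euler("z",75.7,degrees=True).as_matrix()
S=p2w(f,d([(350,131),(448,131),(447,420),(352,420)]),.034,s);C=S.mean(0);m=S[0]+S[1]-S[2]-S[3];print("slot",C.round(4),np.linalg.norm(m)/2,np.degrees(np.arctan2(m[1],m[0])),"hub",(C-.067*ex[:,0]).round(4))
B=p2w(f,d([(50,40),(748,40)]),.012,s);b=B[1]-B[0];print(np.linalg.norm(b),np.degrees(np.arctan2(b[1],b[0]))+90,"hub",(B.mean(0)-.097*ex[:,0]).round(4))
hub=C-.067*ex[:,0];print("plate rel hub, fixture frame mm",ex.T@(G[:3,3]-hub)*1000)
E
```

```text
resid [[-1.0, -1.5], [-0.3, 0.5], [-0.1, -1.8], [1.5, 0.8], [-0.1, -0.5], [-0.5, 0.5], [1.3, 0.1], [-0.2, 0.7], [-1.1, 0.7], [0.1, 0.1], [0.3, 0.4]]
origin tool mm [-1.   17.5   1.34] x in tool [-0.0109 -0.0018  0.9999] z in tool [-0.0197 -0.9998 -0.002 ]
origin world [0.5569 0.0375 0.1169] yaw 75.89 z world [-0.0203  0.006   0.9998]
slot [0.5736 0.1036 0.034 ] 0.032863759817881553 75.3774871520769 hub [0.5571 0.0386 0.034 ]
0.08780312224874773 75.32643629906977 hub [0.5569 0.0374 0.012 ]
plate rel hub, fixture frame mm [-1.18834382 -0.10228076 82.92127098]
```

```bash
python3 -m creep '{"dr":[[0,0,0],[0,0,0],[0,0,0],[0,0,0],[0,0,0]],"slide":[[0,0,1.2],[0,15,1.2],[0,30,1.2],[0,40,1.2],[0,40,1.2]],"hand":[0.6,0.6,0.6,0.6,0.6]}'
python3 - <<'E'
from h import *
s=sense();print(s["ft_force"],s["torque"],rot(s["tcp_rot"]).round(4))
snap("wrist","w6");snap("side","s6")
i=cv2.imread("pics/w6.png");cv2.imwrite("pics/w6c.png",cv2.resize(i[40:360,200:380],None,fx=1.85,fy=1.85,interpolation=cv2.INTER_CUBIC))
E
```

```text
time_s: 5.65
eef_pos: [0.5573, 0.0364, 0.0934]
tcp_rot: [-0.7, 0.702, -0.091, 0.091]
ft_force: [0.1, 0.2, -1.9]
gripper_width: 0.0534
[ 0.13442545  0.20182647 -1.85480992] [-0.02270688  0.03458033  0.0061311 ] [[ 9.668e-01 -4.000e-04  2.556e-01]
 [-2.556e-01 -2.800e-03  9.668e-01]
 [ 4.000e-04 -1.000e+00 -2.800e-03]]
```

View pics/w6c.png

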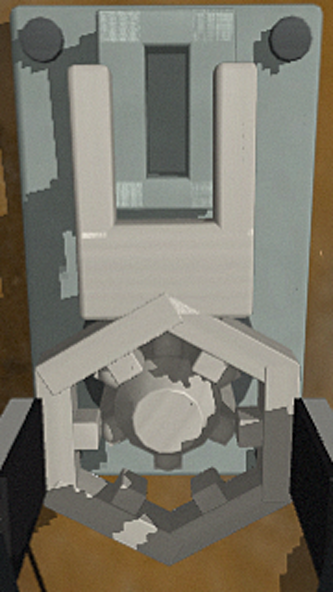

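```bash
python3 - <<'E'
from h import *
i=cv2.imread("pics/w6.png");cv2.imwrite("pics/w6d.png",cv2.resize(i[40:170,200:380],None,fx=4.4,fy=4.4,interpolation=cv2.INTER_CUBIC));cv2.imwrite("pics/w6e.png",cv2.resize(i[195:355,210:370],None,fx=3.75,fy=3.75,interpolation=cv2.INTER_CUBIC))
E
```

```text
(no output)
```

View pics/w6d.png

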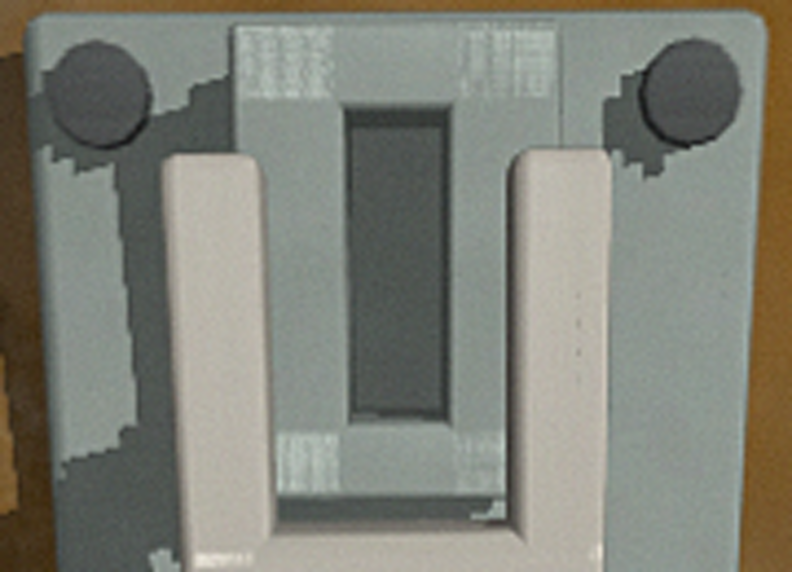

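View pics/w6e.png

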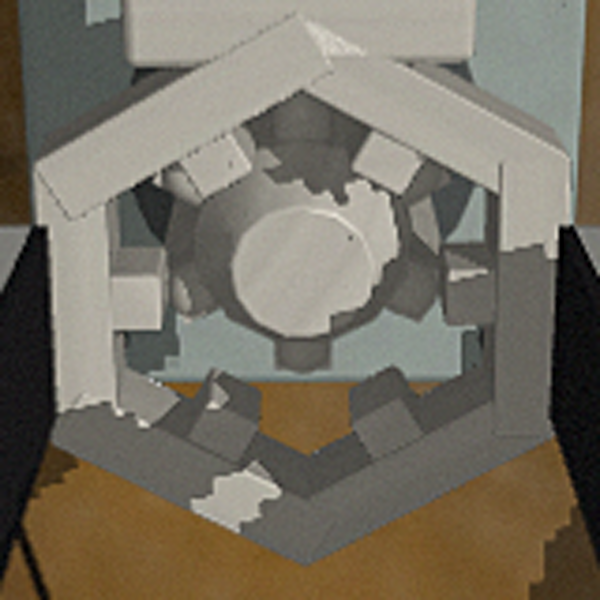

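```bash
python3 - <<'E'
from h import *
f,s=load("w6")
d=lambda l:[(200+(x+.5)/4.4-.5,40+(y+.5)/4.4-.5) for x,y in l]
e=lambda l:[(210+(x+.5)/3.75-.5,195+(y+.5)/3.75-.5) for x,y in l]
ex=R.from_euler("z",75.6,degrees=True).as_matrix()
S=p2w(f,d([(346,106),(452,106),(451,422),(348,422)]),.034,s);C=S.mean(0);m=S[0]+S[1]-S[2]-S[3];print("slot",C.round(4),np.linalg.norm(m)/2,np.degrees(np.arctan2(m[1],m[0])),"hub",(C-.067*ex[:,0]).round(4))
B=p2w(f,d([(30,14),(768,14)]),.012,s);b=B[1]-B[0];print(np.linalg.norm(b),np.degrees(np.arctan2(b[1],b[0]))+90,"hub",(B.mean(0)-.097*ex[:,0]).round(4))
print("hubtop",p2w(f,e([(309,271)]),.08,s))
W=rot(s["tcp_rot"]);print("plate c", s["eef_pos"]+W@np.array([-.001,.0165,.00134]))
E
```

```text
slot [0.5739 0.1034 0.034 ] 0.033522953723228444 75.33416390546635 hub [0.5572 0.0385 0.034 ]
0.08759695353877284 75.24123931787636 hub [0.5571 0.0375 0.012 ]
hubtop [[0.5574702  0.03838145 0.08      ]]
plate c [0.55671934 0.0378869  0.07693701]
```

```bash
python3 -m creep '{"dr":[[0,0.004,0],[0,0.004,0],[0,0.004,0],[0,0.004,0],[0,0.004,0]],"slide":[[0.5,1,0.6],[0.5,5,0.6],[0.5,9,0.6],[0.5,13,0.6],[0.5,16,0.6]],"hand":[0.6,0.6,0.6,0.6,0.6]}'
python3 - <<'E'
from h import *
s=sense();print(s["eef_pos"],s["ft_force"],s["torque"],rot(s["tcp_rot"]).round(4))
E
```

```text
time_s: 6.25
eef_pos: [0.5589, 0.037, 0.0795]
tcp_rot: [-0.7, 0.702, -0.091, 0.093]
ft_force: [-0.6, -0.4, -1.3]
gripper_width: 0.0533
[0.55890418 0.03704998 0.07946365] [-0.5794429  -0.43935245 -1.26085086] [-0.05822843  0.31455117 -0.02697842] [[ 0.9659  0.0025  0.259 ]
 [-0.259  -0.0027  0.9659]
 [ 0.0031 -1.     -0.002 ]]
```

```bash
python3 -m creep '{"dr":[[0,0,0],[0,0,0],[0,0,0],[0,0,0],[0,0,0]],"slide":[[0,5,0],[0,10,0],[0,15,0],[0,20,0],[0,23,0]],"hand":[0.6,0.6,0.6,0.6,0.6]}'
python3 - <<'E'
from h import *
s=sense();print(s["eef_pos"],s["ft_force"],s["torque"],rot(s["tcp_rot"]).round(4))
snap("wrist","w7")
E
```

```text
time_s: 6.75
eef_pos: [0.5589, 0.037, 0.0563]
tcp_rot: [-0.7, 0.702, -0.091, 0.093]
ft_force: [-3.9, 0.6, 0.1]
gripper_width: 0.0535
[0.5589442  0.03697415 0.05625069] [-3.93441922  0.61349898  0.06648651] [-0.07381171  0.67563391  0.00858445] [[ 0.9659  0.0023  0.259 ]
 [-0.259  -0.0027  0.9659]
 [ 0.003  -1.     -0.0021]]
```

View pics/w7.png

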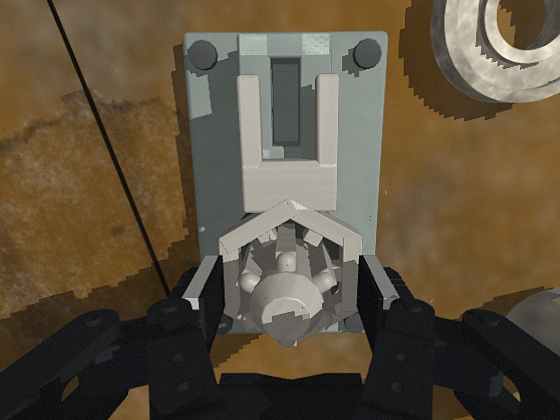

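```bash
python3 -m creep '{"dr":[[0,0,0],[0,0,0],[0,0,0]],"slide":[[-0.5,2,0],[-0.6,4,0],[-0.6,5,0]],"hand":[0.6,0.6,0.6]}'
python3 - <<'E'
from h import *
s=sense();print(s["eef_pos"],s["ft_force"],s["torque"])
E
```

```text
time_s: 7.1
eef_pos: [0.5588, 0.0371, 0.0526]
tcp_rot: [-0.7, 0.702, -0.091, 0.094]
ft_force: [-9.5, -1.5, 15.5]
gripper_width: 0.0534
[0.55883344 0.03706021 0.05260196] [-9.53239193 -1.50112458 15.48421171] [-0.27598689  1.57330247 -0.03646483]
```

```bash
python3 -m creep '{"dr":[[0,0,0],[0,0,0],[0,0,0],[0,0,0],[0,0,0]],"slide":[[0,-1,0],[0,-2,0],[0,-2,0],[0,-30,0],[0,-70,0]],"hand":[-1,-1,-1,-1,-1]}'
python3 - <<'E'
from h import *
s=sense();print(s["ft_force"])
snap("wrist","w8")
to([.434,.315,.16],np.radians(109.3-90))
E
```

```text
time_s: 7.6
eef_pos: [0.5573, 0.0373, 0.1207]
tcp_rot: [-0.7, 0.702, -0.093, 0.092]
ft_force: [0.8, 0.2, 1.0]
gripper_width: 0.0852
[0.75593253 0.21079887 1.02506478]
opt dr [ 0.0029 -0.5988  0.0089] deg 34.3
opt dr [-0.0117  2.5428  0.0038] deg 145.7
slide mm [-193.4  -32.4  235.5] dr [ 0.0029 -0.5988  0.0089]
```

View pics/w8.png

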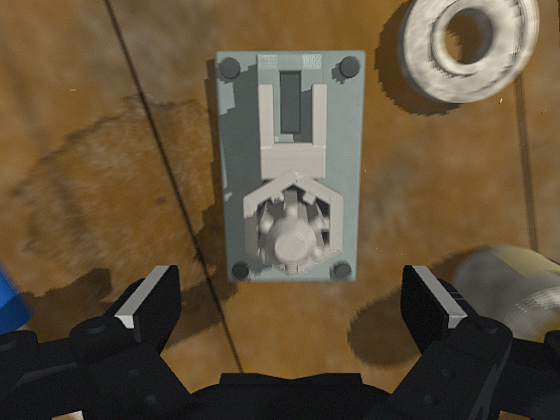

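```bash
python3 -m creep '{"dr":[[0,-0.09,0.003],[0,-0.18,0.005],[0,-0.27,0.007],[0,-0.36,0.009],[0,-0.45,0.009]],"slide":[[-27,-16,33],[-54,-32,66],[-82,-32,100],[-110,-32,134],[-138,-32,168]],"hand":[-1,-1,-1,-1,-1]}'
python3 - <<'E'
from h import *
to([.434,.316,.16],np.radians(109.3-90))
E
```

```text
time_s: 8.15
eef_pos: [0.4677, 0.2369, 0.1534]
tcp_rot: [-0.703, 0.704, 0.066, -0.069]
ft_force: [0.4, 0.8, -0.3]
gripper_width: 0.085
opt dr [ 0.0005 -0.1454 -0.0053] deg 8.3
opt dr [7.9000e-03 2.9962e+00 8.0000e-04] deg 171.7
slide mm [-18.1  -6.5  84.1] dr [ 0.0005 -0.1454 -0.0053]
```

```bash
python3 -m creep '{"dr":[[0,-0.09,-0.003],[0,-0.145,-0.003],[0,-0.145,-0.003],[0,-0.145,-0.003]],"slide":[[-10,-4,44],[-18,-6,84],[-18,-6,84],[-18,-6,84]],"hand":[-1,-1,-1,-1]}'
python3 - <<'E'
from h import *
f,s=snap("wrist","w9");print(s["eef_pos"],rot(s["tcp_rot"]).round(4))
i=cv2.imread("pics/w9.png");cv2.imwrite("pics/w9c.png",cv2.resize(i[120:360,160:430],None,fx=2.4,fy=2.4,interpolation=cv2.INTER_CUBIC))
E
```

```text
time_s: 8.55
eef_pos: [0.4349, 0.3152, 0.1591]
tcp_rot: [-0.697, 0.698, 0.117, -0.119]
ft_force: [0.9, 0.3, -0.7]
gripper_width: 0.0853
[0.43490288 0.31520294 0.15909995] [[ 9.446e-01 -2.800e-03 -3.282e-01]
 [ 3.282e-01 -1.600e-03  9.446e-01]
 [-3.100e-03 -1.000e+00 -6.000e-04]]
```

View pics/w9c.png

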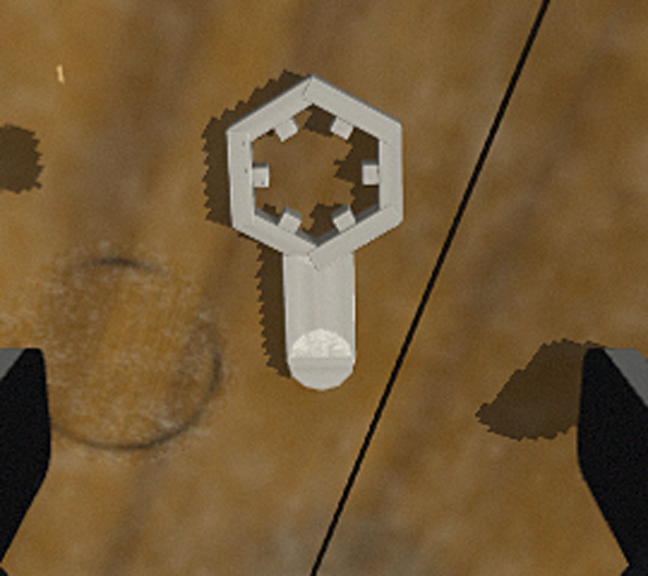

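```bash
python3 - <<'E'
from h import *
f,s=load("w9");c=lambda l:[(160+(x+.5)/2.4-.5,120+(y+.5)/2.4-.5) for x,y in l]
H=p2w(f,c([(227,131),(232,226),(402,124),(403,218),(312,76),(320,270),(322,390)]),.01,s)
C=H[:4].mean(0);print(C,(H[4]+H[5])/2)
for v in (H[0]-H[1],H[2]-H[3],H[4]-H[5],C-H[6]): print(np.linalg.norm(v),np.degrees(np.arctan2(v[1],v[0])))
E
```

```text
[0.43323717 0.31712656 0.01      ] [0.43336274 0.31699781 0.01      ]
0.0315045326463367 110.67157334217917
0.031012555783401518 111.36011971595472
0.06416534538840657 111.55358544006128
0.07601066188170341 110.8389282812028
```

```bash
python3 - <<'E'
from h import *
to([.4342,.3175,.0165],np.radians(111.1-90))
E
```

```text
opt dr [ 0.0007 -0.0353 -0.0033] deg 2.0
opt dr [5.1000e-03 3.1063e+00 1.0000e-03] deg 178.0
slide mm [  0.5 142.5   3.3] dr [ 0.0007 -0.0353 -0.0033]
```

```bash
python3 -m creep '{"dr":[[0,-0.035,-0.003],[0,-0.035,-0.003],[0,-0.035,-0.003],[0,-0.035,-0.003],[0,-0.035,-0.003]],"slide":[[0.5,35,3.3],[0.5,80,3.3],[0.5,120,3.3],[0.5,138,3.3],[0.5,138,3.3]],"hand":[-1,-1,-1,-1,-1]}'
python3 - <<'E'
from h import *
print(sense()["ft_force"])
to([.4342,.3175,.0165],np.radians(111.1-90))
E
```

```text
time_s: 9.1
eef_pos: [0.4334, 0.3157, 0.0183]
tcp_rot: [-0.694, 0.696, 0.127, -0.13]
ft_force: [-0.3, 0.6, 0.2]
gripper_width: 0.0858
[-0.31231588  0.6289792   0.19506466]
opt dr [ 0.0016 -0.0024 -0.005 ] deg 0.3
opt dr [7.8000e-03 3.1392e+00 2.5000e-03] deg 179.9
slide mm [1.4 1.8 1.4] dr [ 0.0016 -0.0024 -0.005 ]
```

```bash
python3 -m creep '{"dr":[[0,-0.002,-0.005],[0,-0.002,-0.005],[0,-0.002,-0.005],[0,-0.002,-0.005],[0,-0.002,-0.005]],"slide":[[1.4,1.5,1.4],[1.4,1.5,1.4],[1.4,1.5,1.4],[1.4,1.5,1.4],[1.4,1.5,1.4]],"hand":[-1,0.6,0.6,0.6,0.6]}'
python3 - <<'E'
from h import *
print(sense()["ft_force"],rot(sense()["tcp_rot"]).round(4))
E
```

```text
time_s: 9.6
eef_pos: [0.435, 0.3204, 0.0232]
tcp_rot: [0.696, -0.694, -0.132, 0.128]
ft_force: [-16.9, -8.9, 50.9]
gripper_width: 0.0283
[-16.93124059  -8.88681083  50.90224754] [[ 0.9324  0.0042 -0.3614]
 [ 0.3614  0.003   0.9324]
 [ 0.005  -1.      0.0013]]
```

```bash
python3 -m creep '{"dr":[[0,0,0],[0,0,0],[0,0,0],[0,0,0]],"slide":[[0,-8,0],[0,-12,0],[0,-15,0],[0,-40,0]],"hand":[0.5,-1,-1,-1]}'
python3 - <<'E'
from h import *
f,s=snap("wrist","w10");print(s["eef_pos"],s["ft_force"],rot(s["tcp_rot"]).round(4))
i=cv2.imread("pics/w10.png");cv2.imwrite("pics/w10c.png",cv2.resize(i[120:420,140:450],None,fx=2,fy=2,interpolation=cv2.INTER_CUBIC))
E
```

```text
time_s: 10.0
eef_pos: [0.4336, 0.3186, 0.0574]
tcp_rot: [-0.695, 0.696, 0.13, -0.13]
ft_force: [0.2, -0.0, 0.3]
gripper_width: 0.0643
[0.4335592  0.3185551  0.05742553] [ 0.15045418 -0.04818427  0.25762834] [[ 9.324e-01  8.000e-04 -3.615e-01]
 [ 3.615e-01 -1.200e-03  9.324e-01]
 [ 3.000e-04 -1.000e+00 -1.400e-03]]
```

View pics/w10c.png

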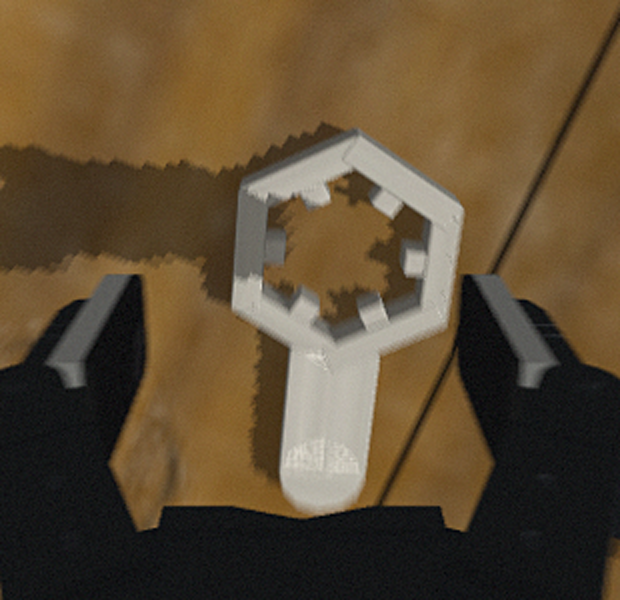

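```bash
python3 - <<'E'
from h import *
f,s=load("w10");c=lambda l:[(140+(x+.5)/2-.5,120+(y+.5)/2-.5) for x,y in l]
H=p2w(f,c([(240,187),(233,305),(463,207),(447,325),(358,130),(338,357),(316,513)]),.01,s)
C=H[:4].mean(0);print(C,(H[4]+H[5])/2)
for v in (H[0]-H[1],H[2]-H[3],H[4]-H[5],C-H[6],H[0]-H[2],H[1]-H[3]): print(np.linalg.norm(v),np.degrees(np.arctan2(v[1],v[0])))
to(C+np.array([.0008,.0004,.04]),np.radians(104-90))
E
```

```text
[0.44416368 0.31978089 0.01      ] [0.44362317 0.32218317 0.01      ]
0.03213324256980421 106.73588464380369
0.03257517373084707 107.17645372973561
0.06170187440671695 107.47173223173965
0.07759187658971217 105.87498724653437
0.05598292055870372 -164.0996496462714
0.05624150458913264 -164.54511961888713
opt dr [-0.0004  0.1257  0.0064] deg 7.2
opt dr [ 9.7000e-03 -3.0159e+00  5.0000e-04] deg 172.8
slide mm [ 9.  13.2 -3.1] dr [-0.0004  0.1257  0.0064]
```

```bash
python3 - <<'E'
from h import *
to([.4448,.3207,.045],np.radians(106.5-90))
E
python3 -m creep '{"dr":[[0,0.04,0],[0,0.08,0],[0,0.08,0],[0,0.08,0]],"slide":[[5,4,-2],[9,8,-2],[9,8,-2],[9,8,-2]],"hand":[-0.55,-0.55,-0.55,-0.55]}'
python3 - <<'E'
from h import *
f,s=snap("wrist","w11");print(s["eef_pos"],s["ft_force"],rot(s["tcp_rot"]).round(4))
i=cv2.imread("pics/w11.png");cv2.imwrite("pics/w11c.png",cv2.resize(i[120:420,140:450],None,fx=2,fy=2,interpolation=cv2.INTER_CUBIC))
E
```

```text
opt dr [-0.0002  0.082   0.0064] deg 4.7
opt dr [ 9.8000e-03 -3.0595e+00  3.0000e-04] deg 175.3
slide mm [ 9.  18.2 -2.6] dr [-0.0002  0.082   0.0064]
time_s: 10.45
eef_pos: [0.4438, 0.3207, 0.0515]
tcp_rot: [0.7, -0.7, -0.104, 0.101]
ft_force: [-0.3, 1.2, 1.1]
gripper_width: 0.0661
[0.44376525 0.32068553 0.05151388] [-0.3216783   1.16643337  1.11981867] [[ 9.579e-01  4.000e-03 -2.870e-01]
 [ 2.870e-01  9.000e-04  9.579e-01]
 [ 4.100e-03 -1.000e+00 -3.000e-04]]
```

View pics/w11c.png

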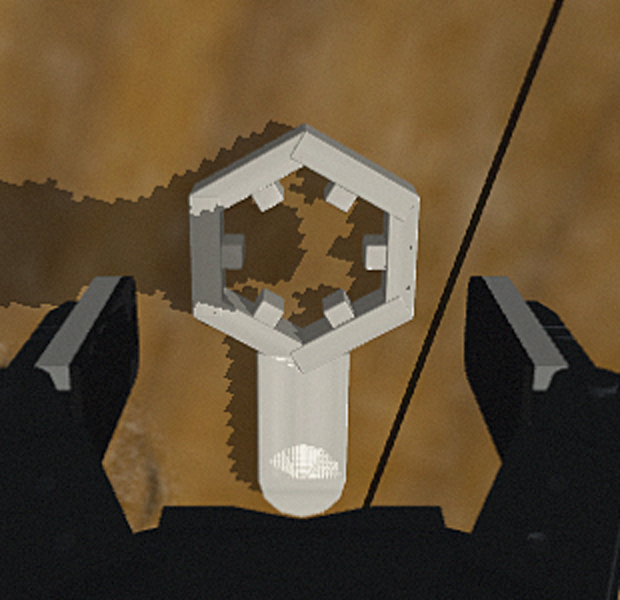

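```bash
python3 - <<'E'
from h import *
f,s=load("w11");c=lambda l:[(140+(x+.5)/2-.5,120+(y+.5)/2-.5) for x,y in l]
H=p2w(f,c([(190,203),(194,314),(418,203),(413,314),(306,128),(303,373),(303,516)]),.01,s)
C=H[:4].mean(0);print(C,(H[4]+H[5])/2)
for v in (H[0]-H[1],H[2]-H[3],H[4]-H[5],C-H[6],H[0]-H[2],H[1]-H[3]): print(np.linalg.norm(v),np.degrees(np.arctan2(v[1],v[0])))
C=C+.001*rot(s["tcp_rot"])[:,0];C[2]=.0165
to(C,np.radians(106.5-90))
E
```

```text
[0.44372817 0.3196591  0.01      ] [0.4436125 0.3205795 0.01     ]
0.029357896566696375 106.42659931256081
0.029388061490892483 106.65027516665532
0.06455593596795248 106.13741685570074
0.07494104821354464 106.6113493224462
0.05513621705037194 -163.33157272937615
0.05525082521151895 -163.36312376843813
opt dr [0.0001 0.0032 0.0044] deg 0.3
opt dr [ 6.8000e-03 -3.1384e+00 -2.0000e-04] deg 179.8
slide mm [ 0.5 35.2 -1. ] dr [0.0001 0.0032 0.0044]
```

```bash
python3 -m creep '{"dr":[[0,0.003,0.004],[0,0.003,0.004],[0,0.003,0.004],[0,0.003,0.004],[0,0.003,0.004]],"slide":[[0.5,20,-0.5],[0.5,34,-0.5],[0.5,36,-0.5],[0.5,36,-0.5],[0.5,36,-0.5]],"hand":[-0.55,-0.55,-0.55,-0.55,-0.55]}'
python3 - <<'E'
from h import *
s=sense();print(s["ft_force"],rot(s["tcp_rot"]).round(4))
E
```

```text
time_s: 11.0
eef_pos: [0.4449, 0.3207, 0.0163]
tcp_rot: [0.7, -0.7, -0.102, 0.101]
ft_force: [0.1, 0.3, -0.4]
gripper_width: 0.0664
[ 0.08296862  0.32246994 -0.37761669] [[ 9.590e-01  1.100e-03 -2.833e-01]
 [ 2.833e-01  4.000e-04  9.590e-01]
 [ 1.200e-03 -1.000e+00  1.000e-04]]
```

```bash
python3 -m creep '{"dr":[[0,0,0],[0,0,0],[0,0,0],[0,0,0]],"slide":[[0,2,0],[0,2,0],[0,2,0],[0,2,0]],"hand":[-0.5,0.6,0.6,0.6]}'
python3 - <<'E'
from h import *
s=sense();print(s["ft_force"],rot(s["tcp_rot"]).round(4))
E
```

```text
time_s: 11.4
eef_pos: [0.445, 0.3208, 0.0145]
tcp_rot: [0.7, -0.7, -0.102, 0.101]
ft_force: [-0.9, -0.1, 6.1]
gripper_width: 0.0537
[-0.94117666 -0.05464706  6.14344445] [[ 9.591e-01  1.600e-03 -2.831e-01]
 [ 2.831e-01  7.000e-04  9.591e-01]
 [ 1.700e-03 -1.000e+00  3.000e-04]]
```

```bash
python3 -m creep '{"dr":[[0,0,0],[0,0,0],[0,0,0],[0,0,0]],"slide":[[0,-20,0],[0,-65,0],[0,-110,0],[0,-120,0]],"hand":[0.6,0.6,0.6,0.6]}'
python3 - <<'E'
from h import *
s=sense();print(s["ft_force"],rot(s["tcp_rot"]).round(4))
to([.5575,.0375,.135],np.radians(75.4-90))
E
```

```text
time_s: 11.8
eef_pos: [0.446, 0.3214, 0.1392]
tcp_rot: [0.701, -0.699, -0.104, 0.099]
ft_force: [0.3, 0.9, -0.6]
gripper_width: 0.0536
[ 0.29004773  0.90892766 -0.60106297] [[ 0.959   0.0063 -0.2832]
 [ 0.2831  0.0038  0.9591]
 [ 0.0071 -1.      0.0019]]
opt dr [-0.0038  0.5419  0.0064] deg 31.1
opt dr [ 0.0086 -2.5997  0.005 ] deg 149.0
slide mm [  26.5    3.9 -303.9] dr [-0.0038  0.5419  0.0064]
```

```bash
python3 -m creep '{"dr":[[0,0.08,0],[0,0.16,0],[0,0.24,0],[0,0.32,0],[0,0.40,0]],"slide":[[3,0,-40],[7,0,-84],[11,0,-128],[15,0,-172],[19,0,-216]],"hand":[0.6,0.6,0.6,0.6,0.6]}'
python3 - <<'E'
from h import *
to([.5575,.0375,.135],np.radians(75.4-90))
E
```

```text
time_s: 12.3
eef_pos: [0.5241, 0.117, 0.1333]
tcp_rot: [0.706, -0.706, 0.041, -0.041]
ft_force: [1.4, 0.6, -1.6]
gripper_width: 0.0536
opt dr [-0.0002  0.1387  0.0004] deg 7.9
opt dr [ 6.0000e-04 -3.0029e+00  3.0000e-04] deg 172.1
slide mm [ 42.3  -1.7 -75.1] dr [-0.0002  0.1387  0.0004]
```

```bash
python3 -m creep '{"dr":[[0,0.08,0],[0,0.139,0],[0,0.139,0],[0,0.139,0],[0,0.139,0]],"slide":[[20,0,-38],[42,-1,-75],[42,-1,-75],[42,-1,-75],[42,-1,-75]],"hand":[0.6,0.6,0.6,0.6,0.6]}'
python3 - <<'E'
from h import *
s=sense();print(s["ft_force"],rot(s["tcp_rot"]).round(4))
snap("wrist","w12")
i=cv2.imread("pics/w12.png");cv2.imwrite("pics/w12d.png",cv2.resize(i[30:200,200:380],None,fx=3.5,fy=3.5,interpolation=cv2.INTER_CUBIC));cv2.imwrite("pics/w12e.png",cv2.resize(i[185:405,200:380],None,fx=2.7,fy=2.7,interpolation=cv2.INTER_CUBIC))
E
```

```text
time_s: 12.8
eef_pos: [0.5569, 0.04, 0.1343]
tcp_rot: [0.702, -0.701, 0.089, -0.089]
ft_force: [-0.4, 0.4, -1.4]
gripper_width: 0.0537
[-0.42652174  0.37893039 -1.36416259] [[ 9.686e-01 -1.000e-04  2.486e-01]
 [-2.486e-01  3.000e-04  9.686e-01]
 [-2.000e-04 -1.000e+00  2.000e-04]]
```

View pics/w12d.png

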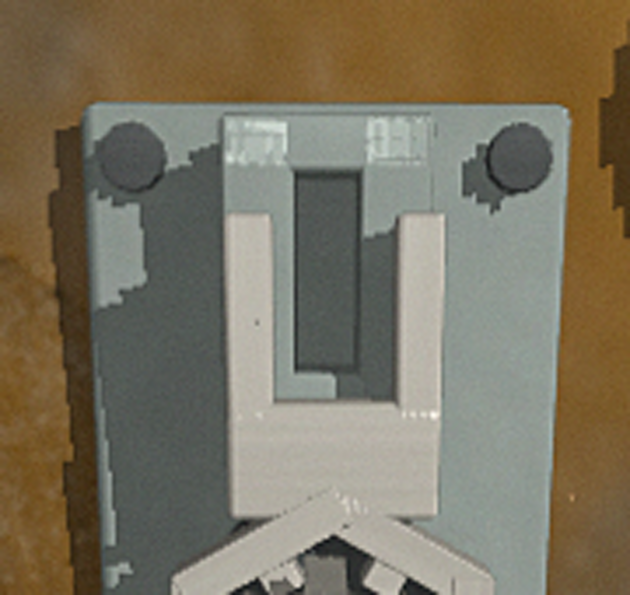

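View pics/w12e.png

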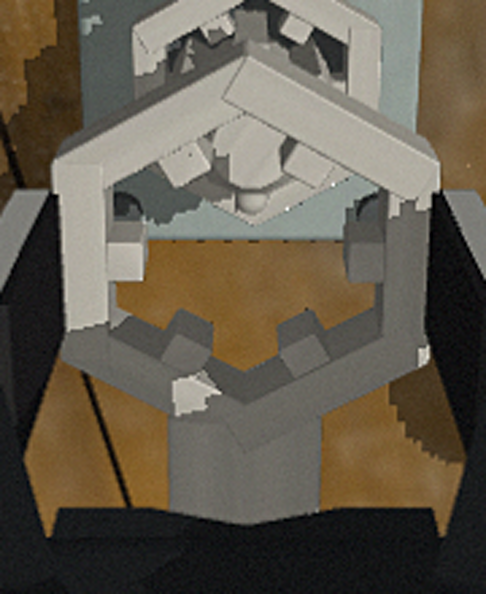

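```bash
python3 - <<'E'
from h import *
e=lambda l:[(200+(x+.5)/2.7-.5,185+(y+.5)/2.7-.5) for x,y in l]
d=lambda l:[(200+(x+.5)/3.5-.5,30+(y+.5)/3.5-.5) for x,y in l]
o=[(16.17,28,10),(-16.17,28,10),(16.17,-28,10),(-16.17,-28,10),(32.33,0,10),(-32.33,0,10)]
p=e([(55,165),(62,358),(440,162),(427,355),(250,57),(247,452)])
T,G=pnp("w12",p,o)
f,s=load("w12");ex=R.from_euler("z",75.5,degrees=True).as_matrix()
S=p2w(f,d([(296,171),(361,171),(358,370),(296,370)]),.034,s);C=S.mean(0);m=S[0]+S[1]-S[2]-S[3];print("slot",C.round(4),np.linalg.norm(m)/2,np.degrees(np.arctan2(m[1],m[0])),"hub",(C-.067*ex[:,0]).round(4))
B=p2w(f,d([(85,104),(570,104)]),.012,s);b=B[1]-B[0];print(np.linalg.norm(b),np.degrees(np.arctan2(b[1],b[0]))+90,"hub",(B.mean(0)-.097*ex[:,0]).round(4))
hub=C-.067*ex[:,0];print("plate rel hub, fixture frame mm",ex.T@(G[:3,3]-hub)*1000)
E
```

```text
resid [[-0.0, -0.4], [0.7, 1.2], [-0.1, 0.0], [0.0, 0.7], [-0.1, -0.4], [-0.5, -1.1]]
origin tool mm [-1.03 17.14 -1.79] x in tool [ 0.0079 -0.0071  0.9999] z in tool [ 0.0345 -0.9994 -0.0073]
origin world [0.5555 0.0385 0.1171] yaw 75.15 z world [ 0.0317 -0.016   0.9994]
slot [0.5737 0.1035 0.034 ] 0.03268955330509537 75.33218908995423 hub [0.557  0.0386 0.034 ]
0.08762972633857713 75.64274656174494 hub [0.5567 0.0377 0.012 ]
plate rel hub, fixture frame mm [-0.45022927  1.43205564 83.12984493]
```

```bash
python3 -m creep '{"dr":[[0,0,0],[0,0,0],[0,0,0],[0,0,0],[0,0,0]],"slide":[[1.2,0,0.5],[1.2,15,0.5],[1.2,30,0.5],[1.2,40,0.5],[1.2,40,0.5]],"hand":[0.6,0.6,0.6,0.6,0.6]}'
python3 - <<'E'
from h import *
s=sense();print(s["ft_force"],s["torque"],rot(s["tcp_rot"]).round(4))
snap("wrist","w13")
i=cv2.imread("pics/w13.png");cv2.imwrite("pics/w13e.png",cv2.resize(i[185:405,200:380],None,fx=2.7,fy=2.7,interpolation=cv2.INTER_CUBIC))
E
```

```text
time_s: 13.35
eef_pos: [0.5575, 0.0397, 0.0922]
tcp_rot: [-0.701, 0.702, -0.09, 0.088]
ft_force: [-0.3, 0.1, -2.0]
gripper_width: 0.0538
[-0.26930982  0.12973542 -1.97064888] [ 0.07007988 -0.04258563 -0.03187054] [[ 9.685e-01 -2.800e-03  2.492e-01]
 [-2.492e-01  0.000e+00  9.685e-01]
 [-2.700e-03 -1.000e+00 -7.000e-04]]
```

View pics/w13e.png

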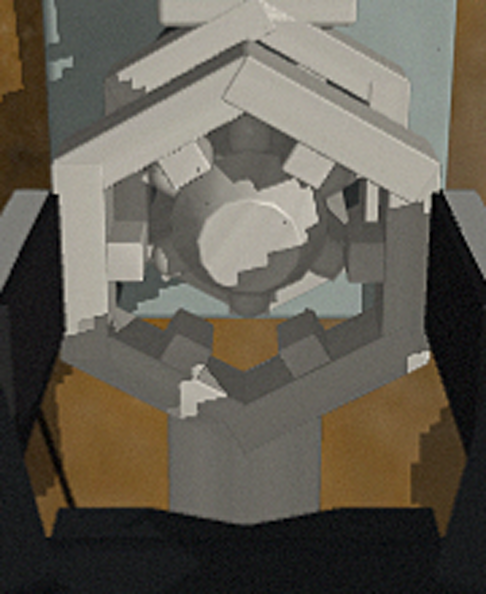

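```bash
python3 -m creep '{"dr":[[0,0,0],[0,0,0],[0,0,0],[0,0,0],[0,0,0]],"slide":[[0.3,1,0.5],[0.3,4,0.5],[0.3,8,0.5],[0.3,12,0.5],[0.3,15,0.5]],"hand":[0.6,0.6,0.6,0.6,0.6]}'
python3 - <<'E'
from h import *
s=sense();print(s["eef_pos"],s["ft_force"],s["torque"],rot(s["tcp_rot"]).round(4))
E
```

```text
time_s: 13.9
eef_pos: [0.5589, 0.04, 0.0793]
tcp_rot: [0.702, -0.701, 0.089, -0.089]
ft_force: [-0.5, 0.2, -0.7]
gripper_width: 0.0538
[0.55887936 0.04003948 0.07927577] [-0.53927478  0.20004886 -0.69244234] [-0.02081637 -0.003031   -0.03160489] [[ 9.684e-01  3.000e-04  2.493e-01]
 [-2.493e-01  0.000e+00  9.684e-01]
 [ 3.000e-04 -1.000e+00  1.000e-04]]
```

```bash
python3 -m creep '{"dr":[[0,0,0],[0,0,0],[0,0,0],[0,0,0],[0,0,0]],"slide":[[0,4,0],[0,8,0],[0,12,0],[0,15,0],[0,18,0]],"hand":[0.6,0.6,0.6,0.6,0.6]}'
python3 - <<'E'
from h import *
s=sense();print(s["eef_pos"],s["ft_force"],s["torque"])
E
```

```text
time_s: 14.4
eef_pos: [0.559, 0.04, 0.0614]
tcp_rot: [0.702, -0.701, 0.089, -0.089]
ft_force: [-0.5, 0.3, 11.6]
gripper_width: 0.0534
[0.55896237 0.04004704 0.06142638] [-0.49703505  0.31549781 11.56562776] [-0.01220554  0.09755456  0.03614429]
```

Seated at the predicted height (contact 11.6 N). Release, rise, look.

```bash
python3 -m creep '{"dr":[[0,0,0],[0,0,0],[0,0,0],[0,0,0],[0,0,0]],"slide":[[0,0,0],[0,0,0],[0,-2,0],[0,-30,0],[0,-75,0]],"hand":[-1,-1,-1,-1,-1]}'
python3 - <<'E'
from h import *
s=sense();print(s["ft_force"])
snap("wrist","w14")
to([.624,-.265,.16],np.radians(97-90))
E
```

```text
time_s: 14.9
eef_pos: [0.5577, 0.04, 0.1353]
tcp_rot: [-0.701, 0.702, -0.09, 0.087]
ft_force: [1.2, -0.4, 0.6]
gripper_width: 0.0855
[ 1.15752801 -0.40037486  0.55025769]
opt dr [-0.0007 -0.3741  0.0072] deg 21.4
opt dr [-1.0000e-02  2.7675e+00 -1.0000e-03] deg 158.6
slide mm [ 137.4  -14.3 -279.7] dr [-0.0007 -0.3741  0.0072]
```

View pics/w14.png

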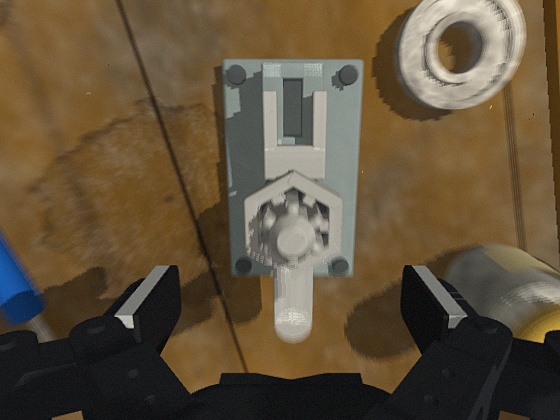

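```bash
python3 -m creep '{"dr":[[0,-0.05,0.002],[0,-0.11,0.004],[0,-0.17,0.006],[0,-0.23,0.007],[0,-0.29,0.007]],"slide":[[15,-20,-32],[36,-30,-74],[57,-30,-116],[78,-30,-158],[99,-28,-200]],"hand":[-1,-1,-1,-1,-1]}'
python3 - <<'E'
from h import *
to([.625,-.265,.16],np.radians(97-90))
E
```

```text
time_s: 15.45
eef_pos: [0.6053, -0.1803, 0.1655]
tcp_rot: [0.707, -0.707, -0.013, 0.016]
ft_force: [0.7, 0.0, -0.1]
gripper_width: 0.0853
opt dr [-0.0008 -0.0817 -0.0049] deg 4.7
opt dr [ 7.5000e-03  3.0599e+00 -1.2000e-03] deg 175.3
slide mm [ 16.2   5.4 -85.4] dr [-0.0008 -0.0817 -0.0049]
```

```bash
python3 -m creep '{"dr":[[0,-0.05,0],[0,-0.082,-0.002],[0,-0.082,-0.002],[0,-0.082,-0.002]],"slide":[[8,3,-44],[16,5,-85],[16,5,-85],[16,5,-85]],"hand":[-0.55,-0.55,-0.55,-0.55]}'
python3 - <<'E'
from h import *
f,s=snap("wrist","w15");print(s["eef_pos"],rot(s["tcp_rot"]).round(4))
i=cv2.imread("pics/w15.png");cv2.imwrite("pics/w15c.png",cv2.resize(i[70:330,150:430],None,fx=2.3,fy=2.3,interpolation=cv2.INTER_CUBIC))
E
```

```text
time_s: 15.85
eef_pos: [0.624, -0.2633, 0.1593]
tcp_rot: [0.706, -0.705, -0.04, 0.043]
ft_force: [0.5, 0.3, -0.4]
gripper_width: 0.066
[ 0.62403757 -0.26333     0.15926537] [[ 0.993  -0.0047 -0.118 ]
 [ 0.118   0.0013  0.993 ]
 [-0.0045 -1.      0.0019]]
```

View pics/w15c.png

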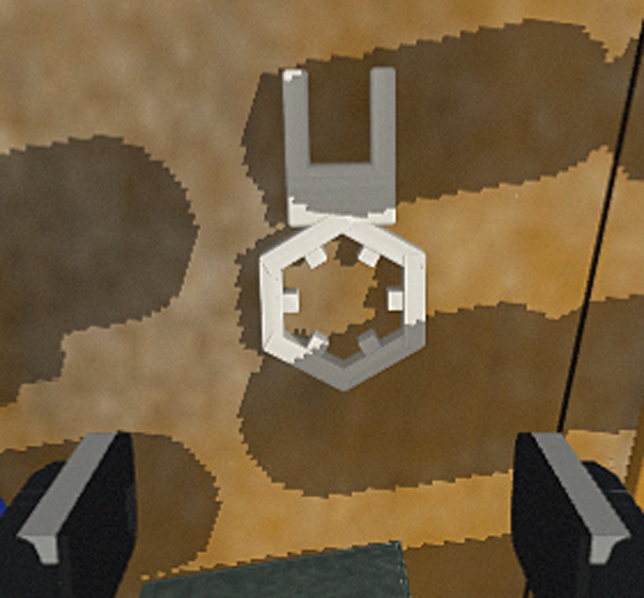

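```bash
python3 - <<'E'
from h import *
C,y=fork("w15",150,70,2.3,[(260,258),(265,348),(425,256),(424,347)],[(283,70),(396,69)],.01)
f,s=load("w15");C=C+.001*rot(s["tcp_rot"])[:,0];C[2]=.0165
to(C,np.radians(y[0]-90))
E
```

```text
flat len 0.03150384023111705 0.03177198872972365 across 0.05500630694015367 0.05458646108443189 reach 0.07572084159562814
C [ 0.6294 -0.2672  0.01  ] yaws tip,flats [98.14 98.81 98.04]
opt dr [-0.0018 -0.0227 -0.0041] deg 1.3
opt dr [ 6.4000e-03  3.1189e+00 -2.8000e-03] deg 178.7
slide mm [  6.3 143.   -5.6] dr [-0.0018 -0.0227 -0.0041]
```

```bash
python3 -m creep '{"dr":[[0,-0.024,-0.004],[0,-0.024,-0.004],[0,-0.024,-0.004],[0,-0.024,-0.004],[0,-0.024,-0.004]],"slide":[[6.3,30,-5.6],[6.3,70,-5.6],[6.3,105,-5.6],[6.3,120,-5.6],[6.3,120,-5.6]],"hand":[-0.55,-0.55,-0.55,-0.55,-0.55]}'
python3 - <<'E'
from h import *
s=sense();print(s["ft_force"])
to([.6304,-.2670,.0165],np.radians(98.2-90))
f,s=snap("wrist","w16")
E
```

```text
time_s: 16.4
eef_pos: [0.6299, -0.266, 0.038]
tcp_rot: [0.706, -0.704, -0.05, 0.052]
ft_force: [-0.8, 0.3, 0.8]
gripper_width: 0.0661
[-0.84522577  0.29972656  0.81381852]
opt dr [-0.0032  0.0017 -0.0025] deg 0.2
opt dr [-0.0039 -3.1399  0.005 ] deg 179.9
slide mm [ 0.5 21.5 -1.1] dr [-0.0032  0.0017 -0.0025]
```

View pics/w16.png

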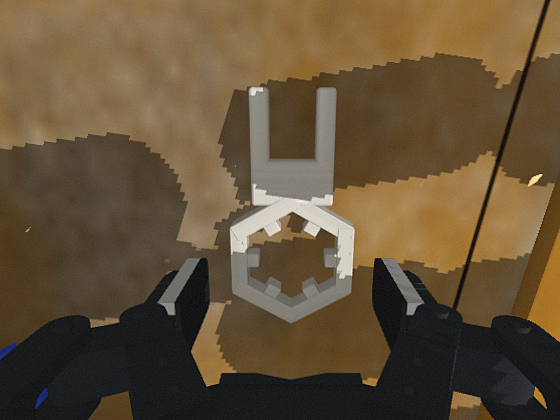

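Well centred between the pads (ring 232–354 between pads at 207/373). Down, then close.

```bash
python3 -m creep '{"dr":[[-0.003,0.001,-0.002],[-0.003,0.001,-0.002],[-0.003,0.001,-0.002],[-0.003,0.001,-0.002]],"slide":[[0.3,12,-0.8],[0.3,20,-0.8],[0.3,22,-0.8],[0.3,22,-0.8]],"hand":[-0.55,-0.55,-0.55,-0.55]}'
python3 -m creep '{"dr":[[0,0,0],[0,0,0],[0,0,0],[0,0,0]],"slide":[[0,1.5,0],[0,1.5,0],[0,1.5,0],[0,1.5,0]],"hand":[0.6,0.6,0.6,0.6]}'
```

```text
time_s: 16.85
eef_pos: [0.6309, -0.268, 0.0174]
tcp_rot: [-0.705, 0.706, 0.051, -0.05]
ft_force: [-1.0, 0.2, -0.5]
gripper_width: 0.0664
time_s: 17.25
eef_pos: [0.6314, -0.2683, 0.0174]
tcp_rot: [-0.705, 0.706, 0.052, -0.049]
ft_force: [-3.4, 0.6, 8.4]
gripper_width: 0.0533
```

```bash
python3 -m creep '{"dr":[[0,0,0],[0,0,0],[0,0,0],[0,0,0],[0,0,0]],"slide":[[0,-20,0],[0,-65,0],[0,-110,0],[0,-130,0],[0,-130,0]],"hand":[0.6,0.6,0.6,0.6,0.6]}'
python3 - <<'E'
from h import *
s=sense();print(s["ft_force"],rot(s["tcp_rot"]).round(4))
to([.5577,.0375,.145],np.radians(75.4-90))
E
```

```text
time_s: 17.75
eef_pos: [0.6319, -0.2685, 0.1505]
tcp_rot: [-0.704, 0.707, 0.053, -0.048]
ft_force: [-0.4, -0.1, -1.2]
gripper_width: 0.0527
[-0.41387719 -0.11865882 -1.19086583] [[ 0.9898  0.0074 -0.1424]
 [ 0.1424 -0.0037  0.9898]
 [ 0.0068 -1.     -0.0048]]
opt dr [0.0033 0.3977 0.0077] deg 22.8
opt dr [ 0.0107 -2.7438 -0.0046] deg 157.2
slide mm [-29.9   3.8 313.5] dr [0.0033 0.3977 0.0077]
```

```bash
python3 -m creep '{"dr":[[0,0.05,0.001],[0,0.11,0.002],[0,0.17,0.003],[0,0.23,0.003],[0,0.29,0.003]],"slide":[[-4,0,36],[-8,0,80],[-12,1,124],[-16,2,168],[-21,3,212]],"hand":[0.6,0.6,0.6,0.6,0.6]}'
python3 - <<'E'
from h import *
to([.5577,.0375,.145],np.radians(75.4-90))
E
```

```text
time_s: 18.25
eef_pos: [0.5786, -0.0595, 0.1412]
tcp_rot: [-0.705, 0.706, -0.054, 0.052]
ft_force: [0.0, 0.2, -1.3]
gripper_width: 0.0527
opt dr [ 0.0014  0.105  -0.0023] deg 6.0
opt dr [-3.5000e-03 -3.0366e+00 -2.1000e-03] deg 174.0
slide mm [-35.1  -3.9  92.8] dr [ 0.0014  0.105  -0.0023]
```

```bash
python3 -m creep '{"dr":[[0,0.05,0],[0,0.105,0],[0,0.105,0],[0,0.105,0],[0,0.105,0]],"slide":[[-17,-2,44],[-35,-4,92],[-35,-4,92],[-35,-4,92],[-35,-4,92]],"hand":[0.6,0.6,0.6,0.6,0.6]}'
python3 - <<'E'
from h import *
s=sense();print(s["ft_force"],rot(s["tcp_rot"]).round(4))
snap("wrist","w17")
i=cv2.imread("pics/w17.png");cv2.imwrite("pics/w17d.png",cv2.resize(i[50:220,200:380],None,fx=3.5,fy=3.5,interpolation=cv2.INTER_CUBIC));cv2.imwrite("pics/w17e.png",cv2.resize(i[195:355,210:370],None,fx=3.75,fy=3.75,interpolation=cv2.INTER_CUBIC))
E
```

```text
time_s: 18.75
eef_pos: [0.5585, 0.0345, 0.1458]
tcp_rot: [-0.701, 0.702, -0.089, 0.088]
ft_force: [-0.5, -0.0, -1.8]
gripper_width: 0.0526
[-0.45028289 -0.03092333 -1.79350686] [[ 0.9684 -0.0019  0.2492]
 [-0.2492 -0.0014  0.9684]
 [-0.0015 -1.     -0.0019]]
```

View pics/w17d.png

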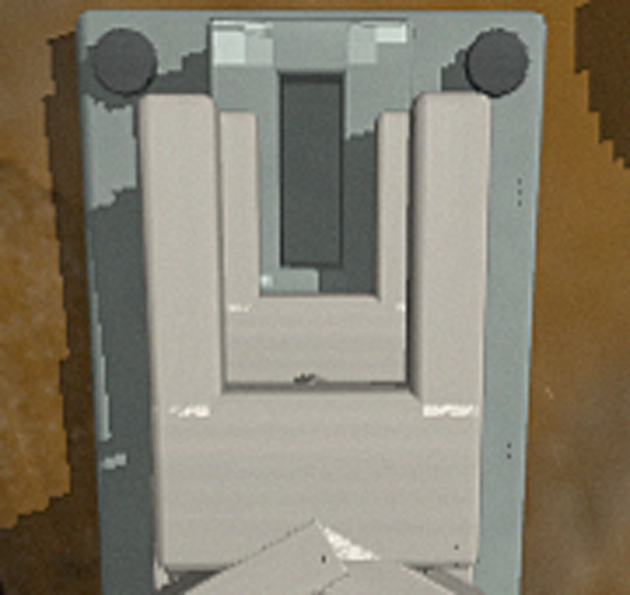

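View pics/w17e.png

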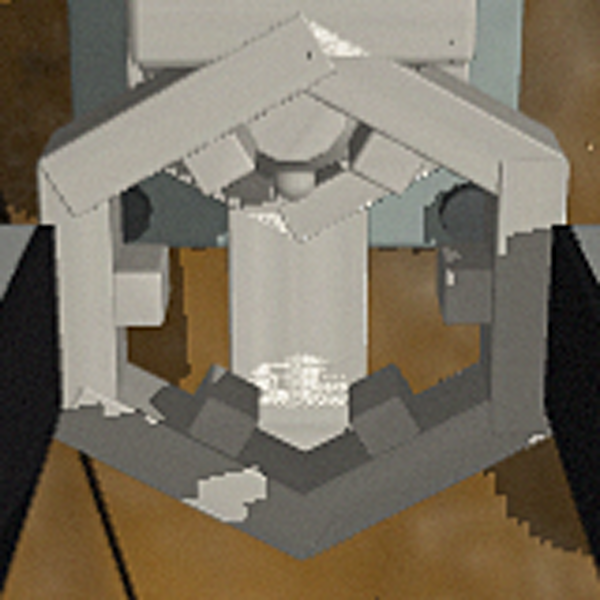

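```bash
python3 - <<'E'
from h import *
o=[(16.17,28,10),(-16.17,28,10),(16.17,-28,10),(-16.17,-28,10),(-32.33,0,10),(76,18,10),(76,-18,10),(46,10,10),(46,-10,10),(76,10,10),(76,-10,10)]
e=lambda l:[(210+(x+.5)/3.75-.5,195+(y+.5)/3.75-.5) for x,y in l]
d=lambda l:[(200+(x+.5)/3.5-.5,50+(y+.5)/3.5-.5) for x,y in l]
p=e([(39,163),(55,430),(568,162),(548,428),(303,558)])+d([(137,95),(490,95),(219,392),(419,392),(215,95),(414,94)])
T,G=pnp("w17",p,o)
f,s=load("w17");ex=R.from_euler("z",75.5,degrees=True).as_matrix()
S=p2w(f,d([(281,72),(343,72),(340,264),(281,264)]),.034,s);C=S.mean(0);m=S[0]+S[1]-S[2]-S[3];print("slot",C.round(4),np.linalg.norm(m)/2,np.degrees(np.arctan2(m[1],m[0])),"hub",(C-.067*ex[:,0]).round(4))
# lower fork seated, top z .047: notch corners and tips
L=p2w(f,d([(218,112),(407,112)]),.047,s);print("lower tips mid",L.mean(0),np.linalg.norm(L[0]-L[1]),"hub",L.mean(0)-.076*ex[:,0])
hub=C-.067*ex[:,0];print("plate rel hub, fixture frame mm",ex.T@(G[:3,3]-hub)*1000)
E
```

```text
resid [[-0.5, -0.8], [-0.6, 0.5], [-0.2, -1.1], [1.4, 0.5], [0.1, -0.6], [-0.4, 0.2], [1.4, -0.1], [1.0, 0.5], [-2.7, 0.4], [0.1, 0.2], [0.3, 0.3]]
origin tool mm [-1.13 19.18  0.78] x in tool [-0.0037 -0.0057  1.    ] z in tool [ 0.0027 -1.     -0.0057]
origin world [0.5575 0.0355 0.1266] yaw 75.78 z world [ 0.0031 -0.0048  1.    ]
slot [0.5737 0.1038 0.034 ] 0.032641613995776704 75.06686918265797 hub [0.557  0.0389 0.034 ]
lower tips mid [0.57628138 0.11243559 0.047     ] 0.031455409914041776 hub [0.5572525  0.03885637 0.047     ]
plate rel hub, fixture frame mm [-3.17671606 -1.41495071 92.58671122]
```

```bash
python3 -m creep '{"dr":[[0,0.004,0],[0,0.004,0],[0,0.004,0],[0,0.004,0],[0,0.004,0]],"slide":[[-1.3,0,2.9],[-1.3,20,2.9],[-1.3,40,2.9],[-1.3,48,2.9],[-1.3,48,2.9]],"hand":[0.6,0.6,0.6,0.6,0.6]}'
python3 - <<'E'
from h import *
s=sense();print(s["ft_force"],s["torque"],rot(s["tcp_rot"]).round(4))
snap("wrist","w18")
i=cv2.imread("pics/w18.png");cv2.imwrite("pics/w18e.png",cv2.resize(i[195:355,210:370],None,fx=3.75,fy=3.75,interpolation=cv2.INTER_CUBIC))
E
```

```text
time_s: 19.3
eef_pos: [0.5575, 0.0377, 0.0974]
tcp_rot: [-0.701, 0.702, -0.092, 0.09]
ft_force: [-0.2, 0.1, -0.8]
gripper_width: 0.0525
[-0.15450632  0.07710254 -0.81040805] [-0.06278192 -0.00046904  0.00362501] [[ 0.9672 -0.0031  0.2541]
 [-0.2541 -0.0012  0.9672]
 [-0.0027 -1.     -0.002 ]]
```

View pics/w18e.png

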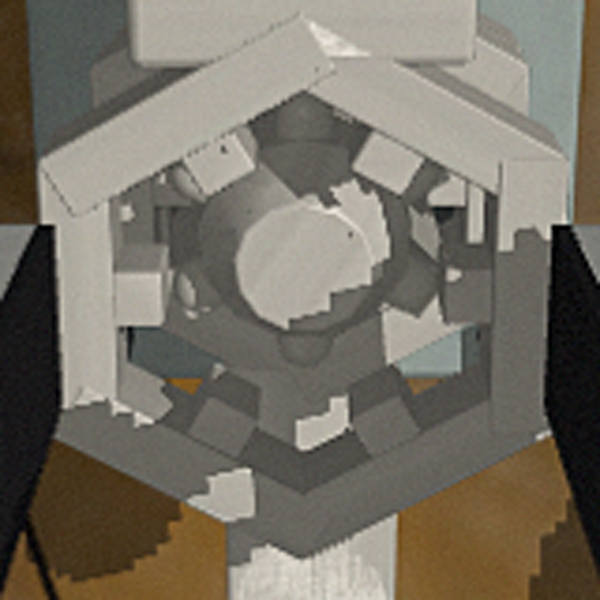

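```bash
python3 -m creep '{"dr":[[0,0,0],[0,0,0],[0,0,0],[0,0,0],[0,0,0]],"slide":[[0.7,1,0.3],[0.7,5,0.3],[0.7,9,0.3],[0.7,13,0.3],[0.7,16,0.3]],"hand":[0.6,0.6,0.6,0.6,0.6]}'
python3 - <<'E'
from h import *
s=sense();print(s["eef_pos"],s["ft_force"],s["torque"],rot(s["tcp_rot"]).round(4))
E
```

```text
time_s: 19.85
eef_pos: [0.5586, 0.0382, 0.0821]
tcp_rot: [-0.701, 0.702, -0.091, 0.09]
ft_force: [-0.6, -0.6, -1.4]
gripper_width: 0.0529
[0.5585786  0.03824287 0.08212739] [-0.58612045 -0.57770205 -1.37326306] [-0.11341939  0.06065111 -0.05224633] [[ 0.9674 -0.0013  0.2532]
 [-0.2532 -0.0012  0.9674]
 [-0.001  -1.     -0.0015]]
```

Underside ≈ 65 mm: past the spline tops without force. Seat at TCP ≈ 0.0744.

```bash
python3 -m creep '{"dr":[[0,0,0],[0,0,0],[0,0,0],[0,0,0],[0,0,0]],"slide":[[0,2,0],[0,4,0],[0,6,0],[0,8,0],[0,9,0]],"hand":[0.6,0.6,0.6,0.6,0.6]}'
python3 - <<'E'
from h import *
s=sense();print(s["eef_pos"],s["ft_force"],s["torque"])
E
```

```text
time_s: 20.35
eef_pos: [0.5588, 0.0381, 0.0742]
tcp_rot: [-0.701, 0.702, -0.09, 0.09]
ft_force: [-9.4, -2.9, 16.2]
gripper_width: 0.0531
[0.55882302 0.03810345 0.07422023] [-9.38329401 -2.91499584 16.15871699] [-0.42407207  1.48236674  0.0218217 ]
```

```bash
python3 -m creep '{"dr":[[0,0,0],[0,0,0],[0,0,0],[0,0,0],[0,0,0]],"slide":[[0,0,0],[0,0,0],[0,-2,0],[0,-35,0],[0,-85,0]],"hand":[-1,-1,-1,-1,-1]}'
python3 - <<'E'
from h import *
s=sense();print(s["ft_force"])
snap("wrist","w19")
to([.625,.292,.24],np.radians(61.7-90))
E
```

```text
time_s: 20.85
eef_pos: [0.5575, 0.0383, 0.1569]
tcp_rot: [-0.701, 0.702, -0.092, 0.088]
ft_force: [0.4, -0.8, 0.4]
gripper_width: 0.0854
[ 0.37449478 -0.82145727  0.38267733]
opt dr [-0.0015  0.238   0.0061] deg 13.6
opt dr [ 8.9000e-03 -2.9036e+00  2.1000e-03] deg 166.4
slide mm [ -1.4 -71.8 261.6] dr [-0.0015  0.238   0.0061]
```

View pics/w19.png

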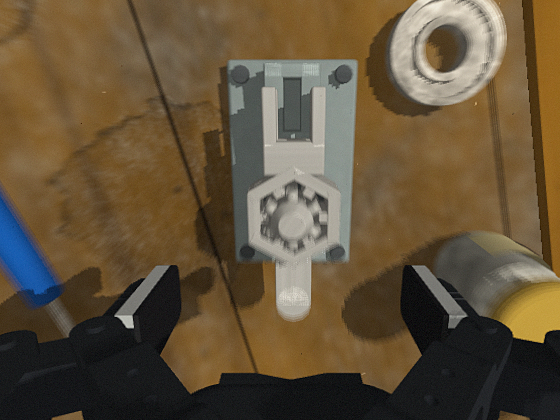

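```bash
python3 -m creep '{"dr":[[0,0.03,0.002],[0,0.07,0.004],[0,0.11,0.005],[0,0.15,0.006],[0,0.19,0.006]],"slide":[[0,-40,20],[0,-72,58],[0,-72,104],[-1,-72,150],[-1,-72,196]],"hand":[-1,-1,-1,-1,-1]}'
python3 - <<'E'
from h import *
to([.625,.292,.24],np.radians(61.7-90))
E
```

```text
time_s: 21.4
eef_pos: [0.6078, 0.2302, 0.2308]
tcp_rot: [0.689, -0.689, 0.159, -0.155]
ft_force: [0.6, 0.3, 0.4]
gripper_width: 0.0854
opt dr [ 0.0013  0.0462 -0.0055] deg 2.7
opt dr [-8.6000e-03 -3.0954e+00 -2.0000e-03] deg 177.4
slide mm [-11.3  -9.3  63.1] dr [ 0.0013  0.0462 -0.0055]
```

```bash
python3 -m creep '{"dr":[[0,0.03,0],[0,0.046,-0.003],[0,0.046,-0.003],[0,0.046,-0.003]],"slide":[[-6,-5,35],[-11,-9,63],[-11,-9,63],[-11,-9,63]],"hand":[-1,-1,-1,-1]}'
python3 - <<'E'
from h import *
f,s=snap("wrist","w20");print(s["eef_pos"],rot(s["tcp_rot"]).round(4))
i=cv2.imread("pics/w20.png");cv2.imwrite("pics/w20c.png",cv2.resize(i[100:300,190:390],None,fx=3,fy=3,interpolation=cv2.INTER_CUBIC))
E
```

```text
time_s: 21.8
eef_pos: [0.6248, 0.2903, 0.2389]
tcp_rot: [-0.685, 0.687, -0.173, 0.17]
ft_force: [-1.1, -0.2, -0.6]
gripper_width: 0.0853
[0.62479292 0.29032466 0.23886718] [[ 8.819e-01 -4.200e-03  4.713e-01]
 [-4.714e-01 -6.000e-04  8.819e-01]
 [-3.400e-03 -1.000e+00 -2.600e-03]]
```

View pics/w20c.png

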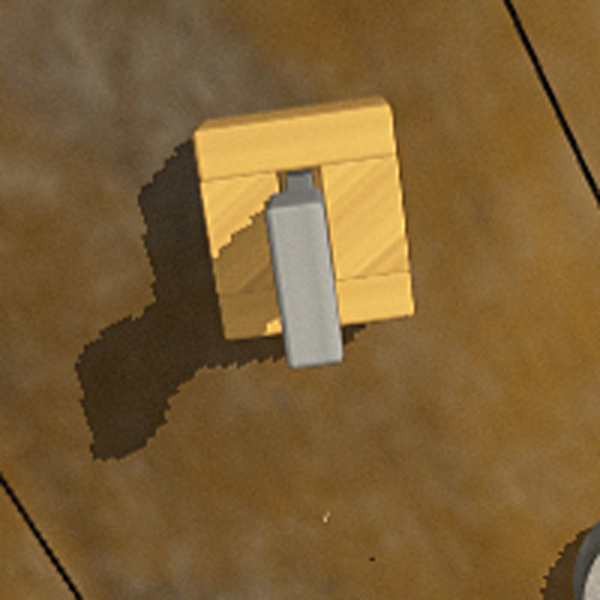

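```bash
python3 - <<'E'
from h import *
f,s=load("w20");c=lambda l:[(190+(x+.5)/3-.5,100+(y+.5)/3-.5) for x,y in l]
def q(px,z):
    H=p2w(f,c(px),z,s);m=H[0]+H[1]-H[2]-H[3];print(H.mean(0).round(4),"len",np.linalg.norm(m)/2,"wid",np.linalg.norm(H[0]-H[1]),np.linalg.norm(H[2]-H[3]),"yaw",np.degrees(np.arctan2(m[1],m[0])),[np.degrees(np.arctan2(v[1],v[0])).round(1) for v in (H[0]-H[3],H[1]-H[2])]);return H.mean(0)
C=q([(268,207),(325,203),(342,362),(290,367)],.114)
q([(196,131),(389,104),(414,314),(226,339)],.036)
C=C+.001*rot(s["tcp_rot"])[:,0]
to([C[0],C[1],.15],np.radians(57-90))
E
```

```text
[0.6269 0.2951 0.114 ] len 0.038936076005841924 wid 0.013194048444590182 0.012559224124970651 yaw 68.75900765291023 [np.float64(69.2), np.float64(68.3)]
[0.6268 0.2951 0.036 ] len 0.06472305779472712 wid 0.05756341963228356 0.05904724348103572 yaw 69.38795822190724 [np.float64(68.7), np.float64(70.0)]
opt dr [ 0.0027  0.0843 -0.0033] deg 4.8
opt dr [-0.005  -3.0572 -0.0041] deg 175.2
slide mm [ 0.6 88.9  6. ] dr [ 0.0027  0.0843 -0.0033]
```

```bash
python3 - <<'E'
from h import *
to([.6279,.2948,.098],np.radians(69-90))
E
```

```text
opt dr [ 0.0023 -0.1251 -0.0036] deg 7.2
opt dr [0.0054 3.0165 0.0035] deg 172.8
slide mm [  0.8 140.9   6.4] dr [ 0.0023 -0.1251 -0.0036]
```

```bash
python3 -m creep '{"dr":[[0,-0.06,0],[0.002,-0.125,-0.003],[0.002,-0.125,-0.003],[0.002,-0.125,-0.003],[0.002,-0.125,-0.003]],"slide":[[0.8,10,6],[0.8,45,6],[0.8,80,6],[0.8,105,6],[0.8,105,6]],"hand":[-1,-1,-1,-1,-1]}'
python3 - <<'E'
from h import *
f,s=snap("wrist","w21");print(s["eef_pos"],s["ft_force"],rot(s["tcp_rot"]).round(4))
to([.6279,.2948,.098],np.radians(69-90))
E
```

```text
time_s: 22.35
eef_pos: [0.6265, 0.293, 0.1303]
tcp_rot: [-0.694, 0.696, -0.131, 0.128]
ft_force: [-0.4, 0.5, -0.5]
gripper_width: 0.0853
[0.62654304 0.2930279  0.13033493] [-0.37542696  0.54966336 -0.54426799] [[ 0.933  -0.0054  0.3597]
 [-0.3598 -0.0021  0.933 ]
 [-0.0043 -1.     -0.0039]]
opt dr [ 0.0017 -0.0014 -0.0021] deg 0.2
opt dr [3.2000e-03 3.1402e+00 2.7000e-03] deg 179.9
slide mm [ 0.  35.3  1.4] dr [ 0.0017 -0.0014 -0.0021]
```

View pics/w21.png

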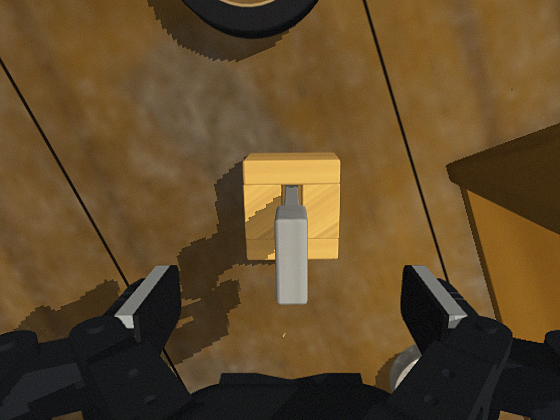

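```bash
python3 -m creep '{"dr":[[0.001,0,-0.002],[0.001,0,-0.002],[0.001,0,-0.002],[0.001,0,-0.002]],"slide":[[0,15,1],[0,28,1],[0,34,1],[0,34,1]],"hand":[-1,-1,-1,-1]}'
python3 -m creep '{"dr":[[0,0,0],[0,0,0],[0,0,0],[0,0,0],[0,0,0]],"slide":[[0,0,0],[0,0,0],[0,0,0],[0,0,0],[0,0,0]],"hand":[0.3,1,1,1,1]}'
python3 - <<'E'
from h import *
f,s=snap("wrist","w22");print(s["eef_pos"],s["ft_force"],s["torque"],rot(s["tcp_rot"]).round(4))
E
```

```text
time_s: 22.8
eef_pos: [0.6279, 0.2955, 0.0991]
tcp_rot: [-0.695, 0.695, -0.129, 0.129]
ft_force: [0.7, 0.4, 0.8]
gripper_width: 0.0853
time_s: 23.3
eef_pos: [0.6284, 0.2957, 0.1005]
tcp_rot: [0.696, -0.695, 0.128, -0.13]
ft_force: [-2.5, 1.0, 12.9]
gripper_width: 0.013
[0.62836287 0.29571217 0.10049069] [-2.49965104  0.97405973 12.89074878] [ 0.10727012  0.70178802 -0.04742759] [[ 9.334e-01  2.100e-03  3.588e-01]
 [-3.588e-01  5.000e-04  9.334e-01]
 [ 1.800e-03 -1.000e+00  1.200e-03]]
```

View pics/w22.png

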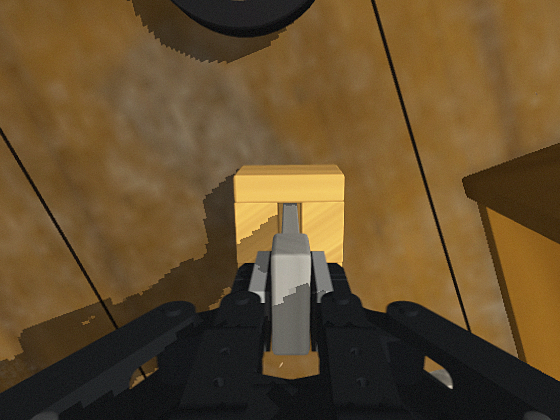

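```bash
python3 -m creep '{"dr":[[0,0,0],[0,0,0],[0,0,0],[0,0,0],[0,0,0]],"slide":[[0,-10,0],[0,-30,0],[0,-60,0],[0,-95,0],[0,-95,0]],"hand":[1,1,1,1,1]}'
python3 - <<'E'
from h import *
f,s=snap("wrist","w23");print(s["eef_pos"],s["ft_force"],s["torque"],rot(s["tcp_rot"]).round(4))
to([.5747,.1034,.19],np.radians(75.5-90))
E
```

```text
time_s: 23.85
eef_pos: [0.6295, 0.2962, 0.2017]
tcp_rot: [0.697, -0.694, 0.126, -0.132]
ft_force: [0.8, 0.4, 0.4]
gripper_width: 0.0134
[0.62945079 0.29618092 0.20171507] [0.79422981 0.39406878 0.40625458] [ 0.00482299 -0.0008205  -0.01194396] [[ 0.9334  0.0087  0.3588]
 [-0.3589  0.0033  0.9334]
 [ 0.007  -1.      0.0062]]
opt dr [-0.0039 -0.1139  0.0052] deg 6.5
opt dr [-0.0078  3.0277 -0.0059] deg 173.5
slide mm [  18.5    8.  -199.2] dr [-0.0039 -0.1139  0.0052]
```

View pics/w23.png

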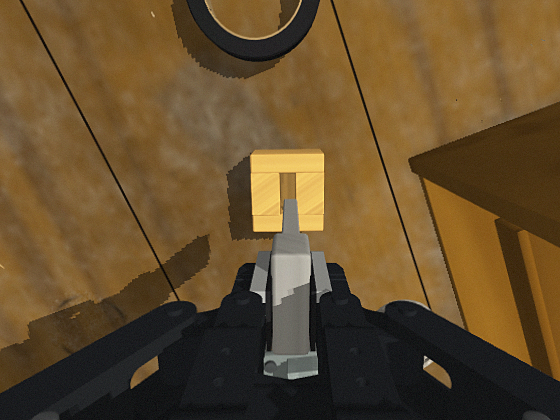

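```bash
python3 -m creep '{"dr":[[0,-0.03,0],[0,-0.06,0],[0,-0.09,0],[0,-0.114,0],[0,-0.114,0]],"slide":[[4,0,-40],[8,2,-84],[12,4,-128],[16,6,-170],[18,7,-197]],"hand":[1,1,1,1,1]}'
python3 -m creep '{"dr":[[0,0,0],[0,0,0],[0,0,0]],"slide":[[0,0,-1],[0,0,-1],[0,0,-1]],"hand":[1,1,1]}'
python3 - <<'E'
from h import *
f,s=snap("wrist","w24");print(s["eef_pos"],s["ft_force"],s["torque"],rot(s["tcp_rot"]).round(4))
snap("side","s24")
E
```

```text
time_s: 24.4
eef_pos: [0.573, 0.103, 0.1871]
tcp_rot: [-0.701, 0.702, -0.089, 0.089]
ft_force: [0.5, 0.1, -1.1]
gripper_width: 0.0125
time_s: 24.7
eef_pos: [0.5741, 0.1049, 0.1877]
tcp_rot: [0.702, -0.701, 0.089, -0.09]
ft_force: [1.2, 0.3, -1.1]
gripper_width: 0.0131
[0.57407523 0.10494229 0.18773569] [ 1.1735444   0.31328372 -1.05943912] [0.00239715 0.04730334 0.0091923 ] [[ 9.683e-01  1.400e-03  2.500e-01]
 [-2.500e-01  4.000e-04  9.683e-01]
 [ 1.200e-03 -1.000e+00  8.000e-04]]
```

View pics/w24.png

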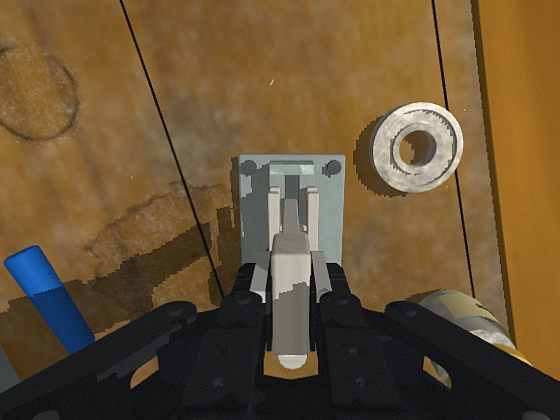

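View pics/s24.png

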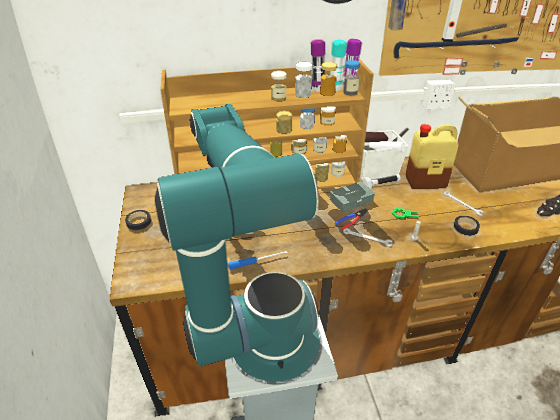

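```bash
python3 - <<'E'
from h import *
i=cv2.imread("pics/w24.png");cv2.imwrite("pics/w24c.png",cv2.resize(i[145:385,225:360],None,fx=2.5,fy=2.5,interpolation=cv2.INTER_CUBIC));cv2.imwrite("pics/w24d.png",cv2.resize(i[145:265,225:360],None,fx=5,fy=5,interpolation=cv2.INTER_CUBIC))
E
```

```text
(no output)
```

View pics/w24d.png

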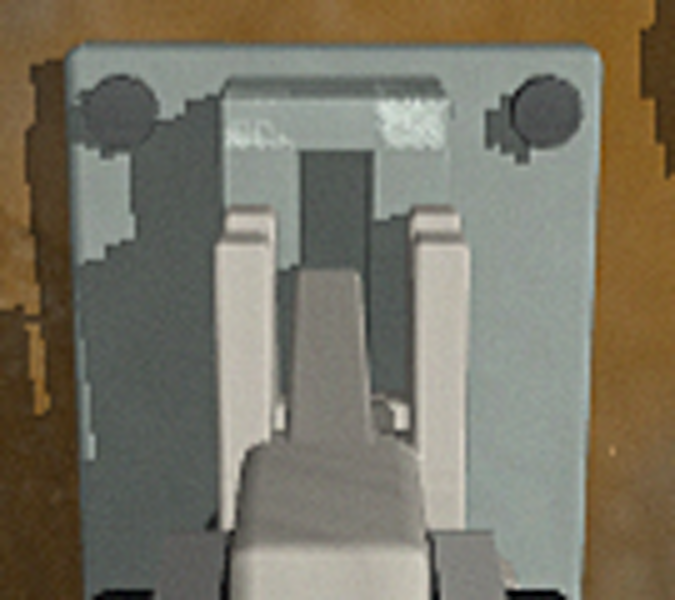

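View pics/w24c.png

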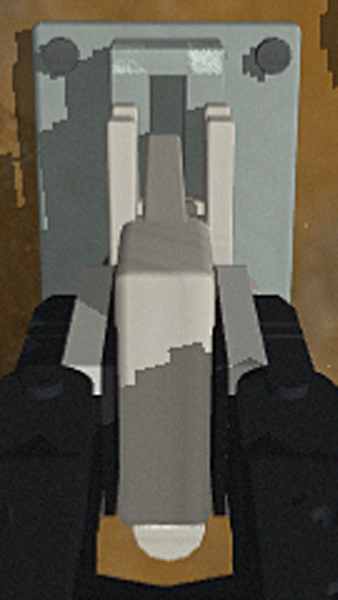

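```bash
python3 - <<'E'
from h import *
c=lambda l:[(225+(x+.5)/2.5-.5,145+(y+.5)/2.5-.5) for x,y in l]
d=lambda l:[(225+(x+.5)/5-.5,145+(y+.5)/5-.5) for x,y in l]
o=[(20,7,104),(20,-7,104),(-20,-7,104),(-20,7,104),(20,7,80),(20,-7,80),(15,4,8),(15,-4,8)]
p=c([(116,272),(214,272),(211,522),(122,522)])+d([(247,450),(416,450),(299,271),(360,271)])
T,G=pnp("w24",p,o)
f,s=load("w24");ex=R.from_euler("z",75.5,degrees=True).as_matrix()
A=G[:3,3]
B=p2w(f,d([(68,47),(600,47)]),.012,s);b=B[1]-B[0];print("base",np.linalg.norm(b),np.degrees(np.arctan2(b[1],b[0]))+90,"slot",(B.mean(0)-.030*ex[:,0]).round(4))
F=p2w(f,d([(215,242),(466,242)]),.067,s);print("fork top tip",np.linalg.norm(F[0]-F[1]),"slot",(F.mean(0)-.009*ex[:,0]).round(4))
S=p2w(f,d([(301,151),(373,151)]),.034,s);print("slot edge w",np.linalg.norm(S[0]-S[1]),"slot",(S.mean(0)-.0165*ex[:,0]).round(4))
for nm,P in (("base",B.mean(0)-.030*ex[:,0]),("slot",S.mean(0)-.0165*ex[:,0])): print(nm,"keeper rel fixture mm",(ex.T@(A-P)*1000).round(2))
E
```

```text
resid [[-0.2, 1.9], [0.5, 1.7], [0.6, -0.5], [-0.7, -0.3], [-0.2, -2.3], [-0.2, -2.5], [-0.4, 1.0], [0.6, 1.0]]
origin tool mm [-0.95 95.81 -3.05] x in tool [-0.0051 -0.0049  1.    ] z in tool [ 0.0012 -1.     -0.0049]
origin world [0.5725 0.1023 0.0919] yaw 75.82 z world [-0.0015 -0.0055  1.    ]
base 0.0875370318274123 75.5661556666783 slot [0.5735 0.1034 0.012 ]
fork top tip 0.034853353347656116 slot [0.5745 0.1042 0.067 ]
slot edge w 0.011168414957350634 slot [0.574  0.1035 0.034 ]
base keeper rel fixture mm [-1.3   0.69 79.92]
slot keeper rel fixture mm [-1.56  1.1  57.92]
```

```bash
python3 - <<'E'
from h import *
c=lambda l:[(225+(x+.5)/2.5-.5,145+(y+.5)/2.5-.5) for x,y in l]
d=lambda l:[(225+(x+.5)/5-.5,145+(y+.5)/5-.5) for x,y in l]
f,s=load("w24");ex=R.from_euler("z",75.6,degrees=True).as_matrix();ref=np.array([.5738,.1035,0])
for n,px,z,off in (("step",d([(299,271),(360,271)]),.1052,.015),("headtop",c([(116,272),(214,272),(211,522),(122,522)]),.2012,0),("headfrontbot",d([(247,450),(416,450)]),.1772,.02),("htfront",c([(116,272),(214,272)]),.2012,.02),("htback",c([(211,522),(122,522)]),.2012,-.02)):
    P=p2w(f,px,z,s);q=P.mean(0)-off*ex[:,0];print(n,np.linalg.norm(P[0]-P[1]).round(4),(ex.T@(q-ref)*1000).round(2))
E
```

```text
step 0.0072 [  0.38   1.04 105.2 ]
headtop 0.0132 [  1.27   0.97 201.2 ]
headfrontbot 0.0135 [ -1.16   0.95 177.2 ]
htfront 0.0132 [  0.74   1.07 201.2 ]
htback 0.0129 [  1.81   0.86 201.2 ]
```

```bash
python3 -m creep '{"dr":[[0,0,0],[0,0,0],[0,0,0],[0,0,0],[0,0,0]],"slide":[[1,0,-0.6],[1,15,-0.6],[1,35,-0.6],[1,50,-0.6],[1,56,-0.6]],"hand":[1,1,1,1,1]}'
python3 -m creep '{"dr":[[0,0,0],[0,0,0]],"slide":[[0,0,0],[0,0,0]],"hand":[1,1]}'
python3 - <<'E'
from h import *
f,s=snap("wrist","w25");print(s["eef_pos"],s["ft_force"],s["torque"],rot(s["tcp_rot"]).round(4))
i=cv2.imread("pics/w25.png");cv2.imwrite("pics/w25c.png",cv2.resize(i[80:385,200:385],None,fx=1.9,fy=1.9,interpolation=cv2.INTER_CUBIC));cv2.imwrite("pics/w25d.png",cv2.resize(i[80:250,205:375],None,fx=3.5,fy=3.5,interpolation=cv2.INTER_CUBIC))
E
```

```text
time_s: 25.3
eef_pos: [0.5741, 0.1035, 0.1295]
tcp_rot: [-0.701, 0.702, -0.09, 0.089]
ft_force: [0.2, 0.6, -0.8]
gripper_width: 0.0131
time_s: 25.5
eef_pos: [0.5751, 0.1036, 0.1325]
tcp_rot: [0.702, -0.701, 0.088, -0.09]
ft_force: [-0.1, 0.2, -0.5]
gripper_width: 0.0133
[0.57514226 0.10355474 0.13254336] [-0.13471276  0.16371329 -0.4767454 ] [-0.02636891  0.02580859  0.01271093] [[ 9.682e-01  2.300e-03  2.503e-01]
 [-2.503e-01  4.000e-04  9.682e-01]
 [ 2.100e-03 -1.000e+00  1.000e-03]]
```

View pics/w25d.png

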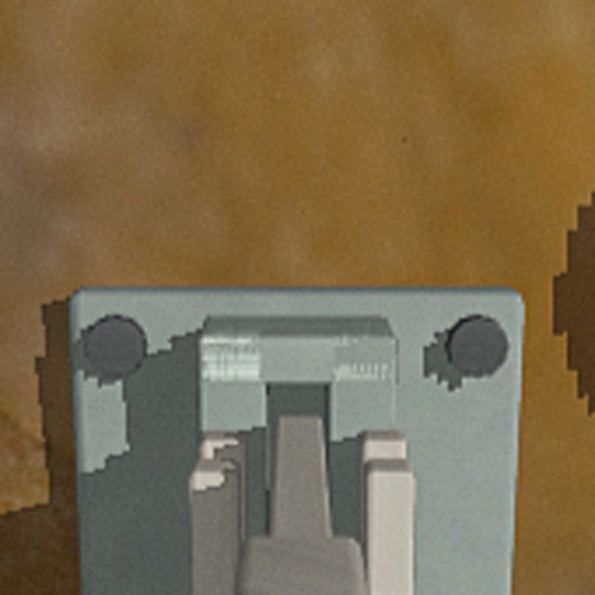

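```bash
python3 - <<'E'
from h import *
d=lambda l:[(205+(x+.5)/3.5-.5,80+(y+.5)/3.5-.5) for x,y in l]
f,s=load("w25");ex=R.from_euler("z",75.6,degrees=True).as_matrix()
S=p2w(f,d([(268,382),(332,382)]),.034,s);slot=S.mean(0)-.0165*ex[:,0]
P=p2w(f,d([(279,416),(321,416)]),s["eef_pos"][2]-.0825,s);k=P.mean(0)-.015*ex[:,0]
print(slot,np.linalg.norm(S[0]-S[1]),k,np.linalg.norm(P[0]-P[1]),ex.T@(k-slot)*1000)
E
```

```text
[0.57422101 0.1036782  0.034     ] 0.011530915898808702 [0.57400263 0.10293888 0.05004336] 0.00708446517399762 [-0.77039684  0.02765178 16.04336386]
```

```bash
python3 -m creep '{"dr":[[0,0,0],[0,0,0],[0,0,0],[0,0,0],[0,0,0]],"slide":[[0,1,0.4],[0,4,0.4],[0,8,0.4],[0,11,0.4],[0,13,0.4]],"hand":[1,1,1,1,1]}'
python3 - <<'E'
from h import *
s=sense();print(s["ft_force"],s["torque"])
E
```

```text
time_s: 26.05
eef_pos: [0.5749, 0.1039, 0.1185]
tcp_rot: [0.702, -0.701, 0.089, -0.09]
ft_force: [0.9, -0.2, -0.5]
gripper_width: 0.0133
[ 0.87936312 -0.23108158 -0.53459084] [-0.01360628  0.01259365  0.02421623]
```

```bash
python3 -m creep '{"dr":[[0,0,0],[0,0,0],[0,0,0],[0,0,0],[0,0,0]],"slide":[[0,2,0],[0,4,0],[0,6,0],[0,8,0],[0,9,0]],"hand":[1,1,1,1,1]}'
python3 - <<'E'
from h import *
s=sense();print(s["ft_force"],s["torque"])
E
```

```text
time_s: 26.55
eef_pos: [0.575, 0.1039, 0.1098]
tcp_rot: [0.702, -0.701, 0.089, -0.09]
ft_force: [0.5, -0.7, -1.6]
gripper_width: 0.0127
[ 0.4957112  -0.66836068 -1.60038552] [-0.0596381   0.00291044 -0.00575923]
```

```bash
python3 -m creep '{"dr":[[0,0,0],[0,0,0],[0,0,0],[0,0,0],[0,0,0]],"slide":[[0,2,0],[0,4,0],[0,6,0],[0,8,0],[0,9,0]],"hand":[1,1,1,1,1]}'
python3 - <<'E'
from h import *
s=sense();print(s["ft_force"],s["torque"])
f,s=snap("wrist","w26")
E
```

```text
time_s: 27.05
eef_pos: [0.5756, 0.104, 0.1024]
tcp_rot: [0.702, -0.701, 0.088, -0.09]
ft_force: [-4.8, -0.0, 19.7]
gripper_width: 0.0133
[-4.75791302 -0.04887048 19.70672065] [-0.11764578  1.27197727 -0.01426666]
```

View pics/w26.png

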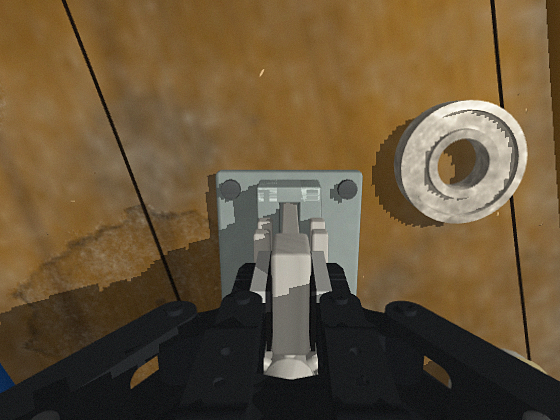

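```bash
python3 -m creep '{"dr":[[0,0,0],[0,0,0],[0,0,0],[0,0,0],[0,0,0]],"slide":[[0,-1,0],[0,-1,0],[0,-1,0],[0,-1,0],[0,-40,0]],"hand":[1,-1,-1,-1,-1]}'
python3 -m creep '{"dr":[[0,0,0],[0,0,0],[0,0,0],[0,0,0],[0,0,0]],"slide":[[0,-40,0],[0,-80,-20],[0,-100,-40],[0,-100,-40],[0,-100,-40]],"hand":[-1,-1,-1,-1,-1]}'
python3 - <<'E'
from h import *
s=sense();print(s["ft_force"],s["joint_velocities"].round(3))
f,s=snap("wrist","w27");snap("top","t27")
i=cv2.imread("pics/t27.png");cv2.imwrite("pics/t27c.png",cv2.resize(i[150:290,95:295],None,fx=4,fy=4,interpolation=cv2.INTER_CUBIC))
E
```

```text
time_s: 27.6
eef_pos: [0.5729, 0.1036, 0.1364]
tcp_rot: [-0.701, 0.702, -0.091, 0.087]
ft_force: [0.2, -0.4, -0.0]
gripper_width: 0.0706
time_s: 28.1
eef_pos: [0.5648, 0.0651, 0.2407]
tcp_rot: [0.702, -0.701, 0.089, -0.09]
ft_force: [-0.3, -0.3, -0.4]
gripper_width: 0.0856
[-0.268489   -0.32316744 -0.37130202] [ 0.014  0.021  0.021  0.    -0.004  0.001]
```

View pics/w27.png

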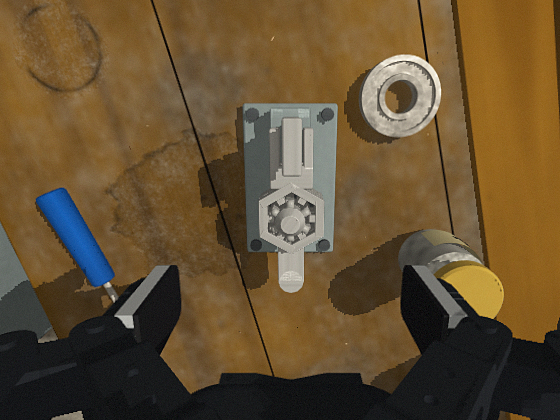

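```bash
python3 - <<'E'
from h import *
i=cv2.imread("pics/w27.png");cv2.imwrite("pics/w27c.png",cv2.resize(i[98:300,235:345],None,fx=2.9,fy=2.9,interpolation=cv2.INTER_CUBIC))
E
```

```text
(no output)
```

View pics/w27c.png

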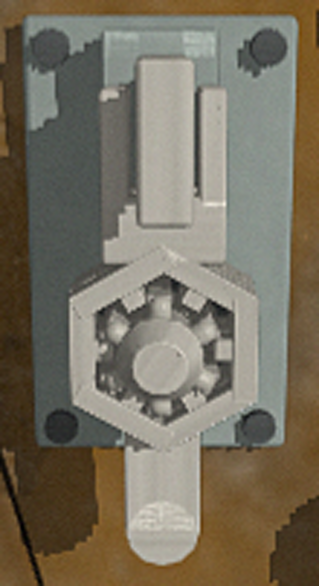

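```bash
python3 - <<'E'
from h import *
c=lambda l:[(235+(x+.5)/2.9-.5,98+(y+.5)/2.9-.5) for x,y in l]
f,s=load("w27");ex=R.from_euler("z",75.5,degrees=True).as_matrix();hub=np.array([.557,.0387,0])
def q(n,px,z):
    P=p2w(f,c(px),z,s);print(n,(ex.T@(P.mean(0)-hub)*1000).round(1),"size",np.linalg.norm(P[0]-P[1]).round(4),np.linalg.norm(P[1]-P[-1]).round(4))
q("keeper head top (expect 67,0)",[(138,58),(194,60),(190,226),(140,226)],.116)
q("ring top (0,0)",[(70,290),(75,400),(258,290),(253,404)],.067)
q("single tip",[(163,563)],.057)
q("fork prong outer tips? ",[(101,89),(228,89)],.067)
E
```

```text
keeper head top (expect 67,0) [ 66.9  -0.9 116. ] size 0.0129 0.0407
ring top (0,0) [ 2.  -0.8 67. ] size 0.034 0.0534Traceback (most recent call last):
  File "<stdin>", line 8, in <module>
  File "<stdin>", line 5, in q
IndexError: index 1 is out of bounds for axis 0 with size 1
```

View pics/t27c.png

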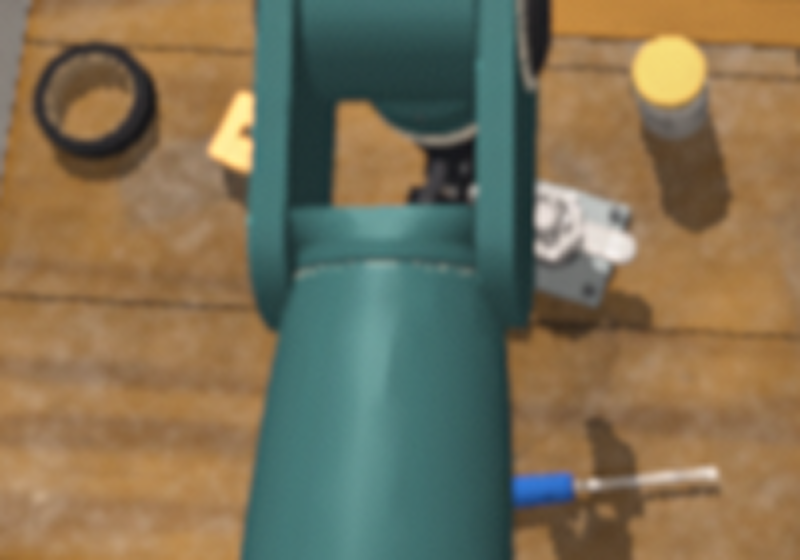

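```bash
python3 - <<'E'
from rig import *
print(close_job()); 
E
```

```text
the job is handed in; nothing more can be done
None
```

I assembled the plate pack in order: fork_b, then the single-tab plate with its tab opposite, then fork_a. The keeper is down through both forks in the anchor slot. I handed the job in at about 28 s. No verdict is reported.

- **Seating:** each plate stopped with a 12–16 N contact, and the keeper with about 20 N. All four tool heights were within 0.2 mm of the fully seated value, or matched it.
- **Last wrist picture:** the forks lie over the anchor block and the single tab points the other way. The keeper head centre measures 66.9 mm out (67 expected) and 0.9 mm sideways, about upright. The gripper was open and clear.
- **Disagreements:** the top ring measured 2.0 mm along x and 0.8 mm sideways off the hub axis, more than the 1.2 mm play. That is about the 2 mm calibration error and inside the 6 mm limit. The top camera also placed the hub about 4 mm from where the wrist camera did, so I used the wrist camera.
- **Failed along the way:** the first grip on the single-tab plate rode over its top with about 51 N at the wrist and shifted it roughly 11 mm. I measured again and gripped it cleanly. The final script also stopped on an error before checking the tab-tip numbers, so those were judged by eye only.
- **Bystanders:** I touched none of them. I did not measure their positions again at the end: the jar looked unmoved in the top picture and the bearing was untouched in the wrist picture. The pliers and the green look-alike were last seen unmoved in the side picture before the keeper went in.

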